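# Fetch the keyed plug from behind the pump parts and seat it in the flange

### The arm

A 6-joint arm with a two-finger parallel gripper is mounted at the origin on the work surface. World frame = base frame: x ahead of the robot, y to its left, z up, the work surface at z = 0. Lengths are in mm, angles in rad, forces in N, time in s.
With the tool pointing down it reaches from about 350 to 875 mm from the base axis. Payload 4.2 kg.
Tool frame: the origin (TCP) lies at the very end of the fingers, on their centre line; the grasp point (between the pads) lies 19 mm behind it; z points along the fingers, y is the direction in which the jaws open and shut (so a half turn about z gives the same grasp; the last joint's range is limited). The gripper opens to 85 mm and grips with 20 to 120 N. Pads are 22 mm wide; open, the fingers measure 114 mm over their backs; the gripper's body (76 mm by 85 mm) begins 54 mm behind the grasp point. The pads swing forward as they close: fully open they stand 13 mm farther back than shut.
Start: joints at [-0.868, 0.385, 0.008, 0, -1.194, -0.259], TCP at [268.371, -564.426, 207.612] pointing down, gripper open.
Joint ranges: [-3.14, 3.14], [-1.21, 2.06], [-1.07, 1.41], [-3.16, 2.05], [-2.99, -0.16], [-3.1, 3.1]. Speed limits (rad/s): [2.79, 2.79, 3.14, 3.14, 3.14, 3.14].

### API

Orientations are given as a unit quaternion [x, y, z, w].
In Python, from bench import read_state, get_image, camera_params, job_done gives the robot as it stands.
- The arm moves only by the tool send_rows, never from a script. Its arguments are lists of equal length, an entry for each row: "translation": the shift along the tool's x, y, z in m, a list of three; "yaw": the turn about the tool's z in degrees; "fingers": the closure in counts, from 0 (fully open) to 255 (shut). A call has 1 to 12 rows; each row is the pose to reach, as a shift and turn from the pose measured when the call began, along the tool's axes at that moment; what a row does not reach only later rows make up. A row lasts 1/10 s, in which the tool goes at most 50 mm and 8.59 degrees, less where a joint would pass 70% of its speed; a pose out of reach is approached as far as the arm can. A call with a gripper value outside its range is refused whole. The fingers move at their own pace and stop on an object; the grip force is fixed at half the most. Time passes only in rows, so rows that repeat a pose let the fingers close. It gives the time, the measured TCP pose, the force and the opening at its end, in the units of the state.
- read_state(): the state, without advancing time (a new reading comes with each control period).
- get_image(name): name is "scene" or "top" or "wrist"; returns the picture (384x512x3 uint8, blue, green, red); there is no depth.
- camera_params(name): a dict with "mtx" (3x3 intrinsics, pixels), "rvec" (rotation vector, rad) and "tvec" (3), from world to camera coordinates, as OpenCV has them; the wrist camera has in their place "tool_from_camera" (4x4, takes a point from camera to tool coordinates, whose origin is the TCP and whose axes are the flange's). Camera axes: x right, y down, z forward; pixel columns grow to the right and rows downward; lengths in mm; the calibration is good to about 2 mm. A picture is of the moment at which its call begins: read the wrist's pose just before it. camera_params takes no time and is no camera call.
- job_done(): hands the job in, once; it reports no verdict.
The state is a dict: "clock": time; "joints": joint angles; "joint_vel": joint speeds; "joint_efforts": joint torques, N m; "position": TCP position; "ee_rot": TCP orientation; "contact_force": force on the tool from outside, world axes, zero at the start; "wrist_torque": the same for the moment, N m; "gripper_width": finger opening in mm.
Only numpy, scipy, OpenCV 4.12 (cv2) and the standard library are available. Lean on these libraries where they do the work, as an engineer would, in place of code of your own. Each camera call takes 0.05 s, during which the arm holds its last target.

### The job

The keyed plug with one lug stands at the back of the light grey stock tray, behind the steel pump and the square filter housing: first stand both of these upright on the cork mat, then seat the one-lug plug in the collar of the white flange, turning it under light pressure, without forcing it, until its lug drops into the notch and it is fully home. Only then put the pump and the housing back upright in the tray, the pump on the middle of the round pad and the housing on the middle of the square pad, and let go of everything. Leave the two-lug plug where it stands and do not knock over any of these parts.

Things in the scene. Friction and masses are not known exactly. Their poses are not given: they have to be found in the camera images.
- pump: steel electric fuel pump, an upright round can of diameter 42 mm, steel up to 112 mm, with a black cap and small stubs above to 134 mm in all; 0.35 kg. Starts standing upright on the round pad, on the left or right of the front row of the tray. Origin: centre of its underside; z up along the can.
- housing: beige plastic filter housing, an upright square block 46 x 46 mm, 120 mm tall, with a small grey stub (12 mm across, 14 mm high, off centre) on top; 0.22 kg. Starts standing on the square pad, the other place of the tray's front row. Origin: centre of its underside; x and y square to its sides, z up.
- plug: plug to fetch: dark grey plastic, 60 g, 54 mm tall, upright on the tray's floor in the back row. Foot: round, diameter 35, 20 tall, lowest 5 mm bevelled to 26. ONE lug, 12 wide, reaches 29 mm from the axis along +x, 10 to 20 mm above the underside. On top a grip fin 36 long (x), 12 thick (y), from 20 to 54 mm height. +x points roughly along the tray's +y. Origin: centre of underside.
- two_lug_plug: the two-lug plug, to be left alone: the same dark grey plug but with two opposite lugs (along its +x and -x). Stands on the tray's floor in the back row beside the one-lug plug, centres about 90 mm apart; which stands on which side varies. Origin: centre of its underside.
- tray: light grey open stock tray, fixed, 180 mm (x) x 210 mm (y) outside, floor and walls 5 mm thick, walls 18 mm high in all. Front row about 40 mm in front (-x) of its centre, back row about 43 mm behind (+x) it. Origin: centre of its underside; -x is its front, towards the robot.
- round_pad: round black rubber pad in the tray, fixed, diameter 64 mm, 3 mm thick: the pump's place. Origin: centre of its underside, which lies on the tray's floor 5 mm above the table.
- square_pad: square black rubber pad in the tray, fixed, 62 x 62 mm, 3 mm thick: the housing's place. Origin: centre of its underside, on the tray's floor 5 mm above the table.
- mat: cork mat flat on the table, fixed, 250 mm (its x) x 140 mm (its y), 4 mm thick, empty at the start: the side area for the pump and the housing. Origin: centre of its underside, at table height.
- flange: white flange, diameter 144 mm, top 36 mm over the table, on a steel stand, fixed; pipe stubs to 48 mm. On it a beige collar, diameter 66, top at 56 mm, hole diameter 39, hole floor at 36 mm, one notch 16 wide through its wall along +x, full depth. Wrongly turned, the plug rides 10 mm high on its lug; home, its underside is at 36 mm, its +x along flange +x. Origin: on the collar's axis at table height.
Mind the look-alikes: they are no part of the job. What is shaped like the round_pad but pink is not meant. Leave any green look-alike of the housing alone.

How it is judged:
By the outcome, as a careful person would: the job done as asked, in the order asked, and still so for the second after the job is handed in, with the robot touching nothing.
It also fails if it takes over 136 s, if anything falls off the work surface, if the arm or the gripper's body presses on something with over 40 N, if the wrist force passes 120 N, or if a joint passes its speed limit or range.

## Working session

There is one attempt and no reset: what is moved stays moved. The work goes in short steps, Python scripts to look and compute and a tool call to move; the robot and the scene stay as the last step left them, time stands still between calls to the robot, and variables do not carry over. Pictures are saved under pics/ and viewed, and the job is handed in when it is done.

Besides the shell and the picture viewer there is one more tool, called after ">>>" as a command line: name --pt "numbers of a row" for each row, then --argument value for the rest. send_rows: Moves the arm, as the interface text tells. Its arguments: {"type":"object","properties":{"translation":{"type":"array","items":{"type":"array","items":{"type":"number"}}},"yaw":{"type":"array","items":{"type":"number"}},"fingers":{"type":"array","items":{"type":"number"}}},"required":["translation","yaw","fingers"]}

```bash
mkdir -p pics; ls; python3 - <<'E'
from bench import *
import cv2
print(read_state())
for n in ("scene","top"):
    im=get_image(n); cv2.imwrite(f"pics/{n}0.png",im)
    print(n,camera_params(n))
print(camera_params("wrist"))
E
```

```text
pics
{'clock': 0.0, 'joints': array([-8.68417528e-01,  3.85548483e-01,  6.61200731e-03, -4.98572363e-04,
       -1.19399852e+00, -2.58630679e-01]), 'joint_vel': array([ 0.00091844, -0.00012876,  0.00041966, -0.00171426,  0.00072219,
       -0.00054415]), 'joint_efforts': array([ 2.54318647e-04, -3.92286479e+01,  1.88405585e+01,  4.18625370e+00,
       -4.61152667e-03,  8.62172158e-06]), 'position': array([ 268.08445535, -563.87304125,  206.52117155]), 'ee_rot': array([-2.19968280e-01,  9.75506411e-01,  1.05534353e-03, -2.88812795e-04]), 'contact_force': array([-0.11267694, -0.41392314, -0.10294669]), 'wrist_torque': array([ 0.00396518,  0.0203666 , -0.0030137 ]), 'gripper_width': 85.460727724291}
scene {'mtx': array([[404.06401961,   0.        , 250.12804769],
       [  0.        , 404.06401961, 185.54614403],
       [  0.        ,   0.        ,   1.        ]]), 'rvec': array([ 1.34192031,  2.38644279, -0.74527002]), 'tvec': array([ 203.23556838, -349.22521703, 1288.91548028])}
top {'mtx': array([[495.74891005,   0.        , 257.17662253],
       [  0.        , 495.74891005, 196.20986614],
       [  0.        ,   0.        ,   1.        ]]), 'rvec': array([ 2.15812512, -2.19516768,  0.06001171]), 'tvec': array([  78.32174583,  492.25699166, 1576.89222495])}
{'mtx': array([[344.22297839,   0.        , 258.83391283],
       [  0.        , 344.22297839, 191.40346989],
       [  0.        ,   0.        ,   1.        ]]), 'tool_from_camera': array([[-9.42116445e-05, -9.45484593e-01, -3.25666816e-01,
         8.53120261e+01],
       [ 9.99999995e-01, -7.83317428e-05, -6.18736301e-05,
         6.38518307e-01],
       [ 3.29905148e-05, -3.25666820e-01,  9.45484596e-01,
        -1.66497198e+02],
       [ 0.00000000e+00,  0.00000000e+00,  0.00000000e+00,
         1.00000000e+00]])}
```

View pics/scene0.png

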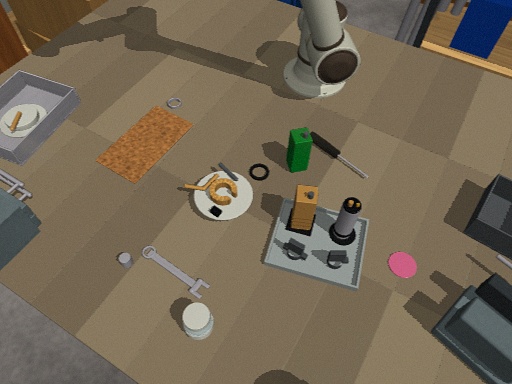

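View pics/top0.png

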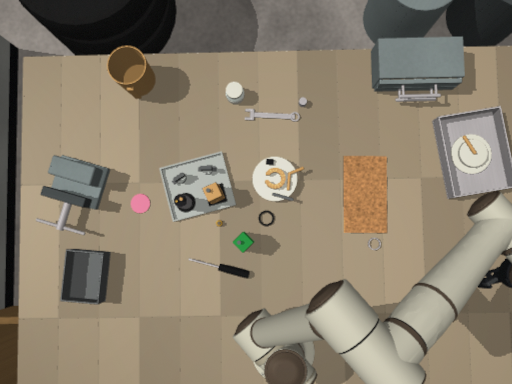

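```bash
python3 - <<'E'
import cv2
t=cv2.imread("pics/top0.png"); s=cv2.imread("pics/scene0.png")
cv2.imwrite("pics/tc.png",cv2.resize(t[140:240,150:310],None,fx=5,fy=5,interpolation=cv2.INTER_CUBIC))
cv2.imwrite("pics/sc.png",cv2.resize(s[150:300,180:380],None,fx=4,fy=4,interpolation=cv2.INTER_CUBIC))
E
```

```text
(no output)
```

View pics/tc.png

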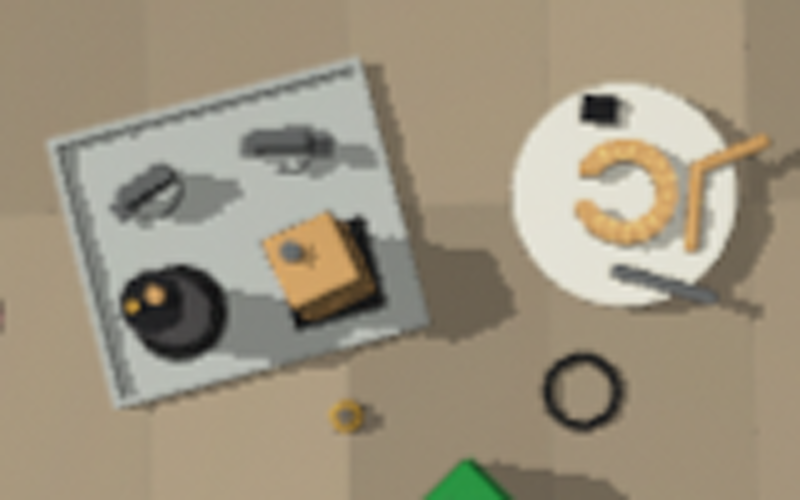

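View pics/sc.png

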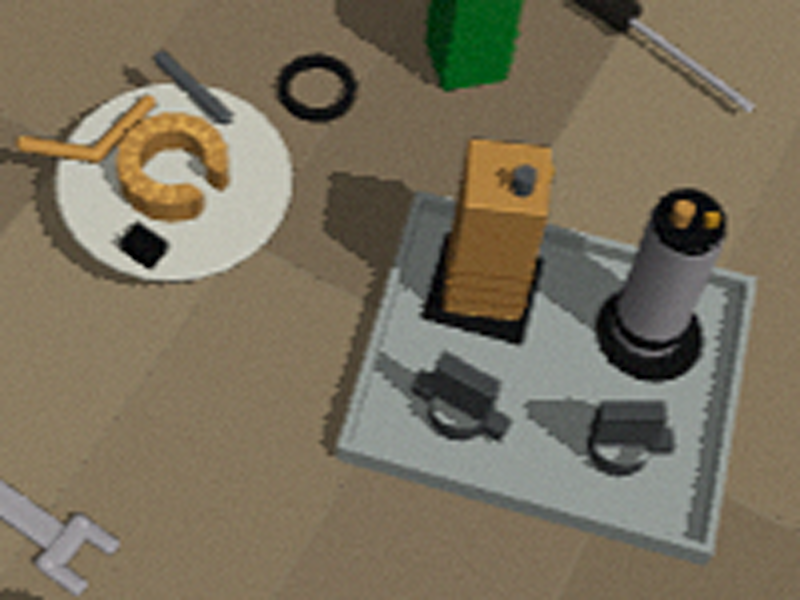

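```bash
cat > h.py <<'E'
import numpy as np, cv2
from scipy.spatial.transform import Rotation as R
from bench import *
def cam(n,st=None):
    p=camera_params(n); K=np.array(p["mtx"])
    if n!="wrist":
        return K,R.from_rotvec(np.ravel(p["rvec"])).as_matrix(),np.ravel(p["tvec"])
    st=st or read_state(); T=np.eye(4); T[:3,:3]=R.from_quat(st["ee_rot"]).as_matrix(); T[:3,3]=st["position"]
    C=T@np.array(p["tool_from_camera"]); Ri=C[:3,:3].T
    return K,Ri,-Ri@C[:3,3]
def ray(c,px,z):
    K,Rm,t=c; px=np.atleast_2d(px).astype(float)
    d=(np.linalg.inv(K)@np.c_[px,np.ones(len(px))].T).T@Rm; o=-Rm.T@t
    return o+d*((z-o[2])/d[:,2])[:,None]
def proj(c,P):
    K,Rm,t=c; return cv2.projectPoints(np.atleast_2d(P).astype(float),cv2.Rodrigues(Rm)[0],t,K,None)[0][:,0]
def snap(name):
    st=read_state(); im=get_image("wrist"); cv2.imwrite(f"pics/{name}.png",im)
    import pickle; pickle.dump(st,open(f"pics/{name}.pkl","wb")); return st,im
def tool(st,target):  # world delta->tool
    return R.from_quat(st["ee_rot"]).as_matrix().T@(np.array(target)-st["position"])
E
python3 - <<'E'
from h import *
np.set_printoptions(precision=1,suppress=True)
c=cam("top"); f=lambda p:np.array(p)/5+[150,140]
q=ray(c,f([(50,143),(360,60),(428,325),(118,408)]),18); print("tray",q, q.mean(0),np.diff(q,axis=0))
print("housing top",ray(c,f([(262,240),(330,212),(366,285),(300,310)]),120).mean(0))
print("pump pad", ray(c,f([(175,312)]),8))
print("sq pad corners",ray(c,f([(365,215),(385,305),(295,328)]),8))
print("pump top", ray(c,f([(150,297)]),122))
print("collar",ray(c,f([(625,192)]),56))
print("flange disc",ray(c,f([(625,192)]),36))
print("mat",ray(c,[(344,156),(387,156),(387,233),(344,233)],4))
print("plugfins", ray(c,f([(150,192),(287,142)]),54))
print("green",ray(c,(243,242),120))
print(cam("top")[1].T@-cam("top")[2])
E
```

```text
tray [[588.8 383.6  18. ]
 [639.3 181.7  18. ]
 [466.4 139.8  18. ]
 [416.4 340.1  18. ]] [527.7 261.3  18. ] [[  50.4 -201.9    0. ]
 [-172.9  -41.9    0. ]
 [ -50.   200.3    0. ]]
housing top [500.2 201.8 120. ]
pump pad [[478.3 304.6   8. ]]
sq pad corners [[539.2 180.4   8. ]
 [480.4 168.1   8. ]
 [466.5 226.7   8. ]]
pump top [[480.5 301.1 122. ]]
collar [[546.   12.3  56. ]]
flange disc [[548.2  11.9  36. ]]
mat [[ 620.8 -214.7    4. ]
 [ 618.1 -354.     4. ]
 [ 368.6 -345.3    4. ]
 [ 370.9 -207.4    4. ]]
plugfins [[551.7 312.5  54. ]
 [581.9 225.4  54. ]]
green [[349.5 113.  120. ]]
[ 378.8   44.2 1609.2]
```

```bash
cat > go.py <<'E'
from h import *
import sys
np.set_printoptions(precision=4,suppress=True)
def ang(st):
    M=R.from_quat(st["ee_rot"]).as_matrix(); return np.degrees(np.arctan2(M[1,0],M[0,0]))
def plan(*targets):
    st=read_state(); print("pos",st["position"],"xang",ang(st),"j",np.degrees(st["joints"]),"w",st["gripper_width"],"t",st["clock"],"F",st["contact_force"])
    for t in targets:
        d=tool(st,t[:3])/1000; dy=(ang(st)-t[3]+180)%360-180 if len(t)>3 else 0
        print(t,"->",d,"yaw",dy)
if __name__=="__main__":
    plan(*[tuple(float(v) for v in a.split(",")) for a in sys.argv[1:]])
E
python3 go.py 268,-564,320 470,240,320,194
```

```text
pos [ 268.1125 -563.928   206.6112] xang -154.58248286666438 j [-49.7562  22.0876   0.3865  -0.0249 -68.4123 -14.8172] w 85.3231713332707 t 0.1 F [-1.2875 -0.2434  0.4351]
(268.0, -564.0, 320.0) -> [ 0.0001  0.0002 -0.1134] yaw 0
(470.0, 240.0, 320.0, 194.0) -> [-0.5274  0.6397 -0.1122] yaw 11.41751713333565
```

>>> send_rows --pt "0 0 -0.05" --pt "0 0 -0.1" --pt "-0.03 0.036 -0.113" --pt "-0.06 0.072 -0.113" --pt "-0.09 0.109 -0.113" --pt "-0.12 0.145 -0.113" --pt "-0.15 0.182 -0.113" --pt "-0.18 0.218 -0.113" --pt "-0.21 0.255 -0.113" --pt "-0.24 0.291 -0.113" --pt "-0.27 0.327 -0.113" --pt "-0.29 0.352 -0.113" --yaw '[0,0,0,0,0,0,0,0,0,0,0,0]' --fingers '[0,0,0,0,0,0,0,0,0,0,0,0]'

```text
clock: 1.3
position: [378.9, -119.4, 320.2]
ee_rot: [-0.221, 0.975, 0.001, -0.0]
contact_force: [0.2, -0.8, -0.3]
gripper_width: 85.6
```

```bash
python3 go.py 470,240,320,194
```

```text
pos [ 378.9026 -119.3825  320.1815] xang -154.4773035526402 j [  6.1125  -5.0388 -16.1607  -0.1362 -78.9055 -70.5636] w 85.60023531886938 t 1.3 F [ 0.2495 -0.7826 -0.2875]
(470.0, 240.0, 320.0, 194.0) -> [-0.2371  0.2851  0.0009] yaw 11.522696447359806
```

>>> send_rows --pt "-0.03 0.036 0" --pt "-0.06 0.072 0" --pt "-0.09 0.108 0" --pt "-0.12 0.144 0" --pt "-0.15 0.18 0" --pt "-0.18 0.216 0" --pt "-0.21 0.252 0" --pt "-0.237 0.285 0" --pt "-0.237 0.285 0" --pt "-0.237 0.285 0" --yaw '[0,2,4,6,8,10,11.5,11.5,11.5,11.5]' --fingers '[0,0,0,0,0,0,0,0,0,0]'

```text
clock: 2.3
position: [469.6, 240.6, 319.7]
ee_rot: [-0.123, 0.992, 0.0, -0.001]
contact_force: [-0.8, -1.3, -0.0]
gripper_width: 85.3
```

```bash
python3 -c "
from h import *
snap('w1')"; python3 go.py
```

```text
pos [469.6051 239.6818 320.3136] xang -165.95663239751931 j [  44.6026    8.9741   -1.4784   -0.1272  -79.5825 -120.5362] w 85.425736595302 t 2.35 F [ 0.2418 -0.2443  0.3931]
```

View pics/w1.png

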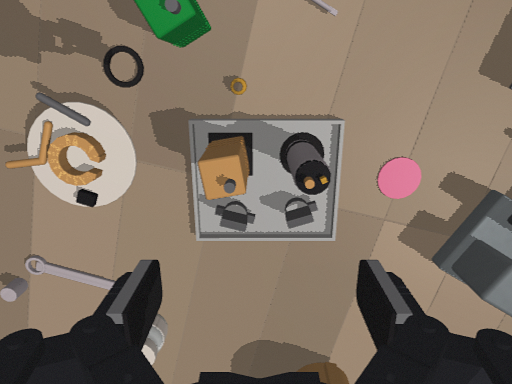

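```bash
python3 - <<'E'
import cv2
t=cv2.imread("pics/w1.png")
cv2.imwrite("pics/w1c.png",cv2.resize(t[110:250,180:350],None,fx=4.6,fy=4.2857,interpolation=cv2.INTER_CUBIC))
cv2.imwrite("pics/w1d.png",cv2.resize(t[90:220,0:150],None,fx=4.5,fy=4.5,interpolation=cv2.INTER_CUBIC))
E
```

```text
(no output)
```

View pics/w1c.png

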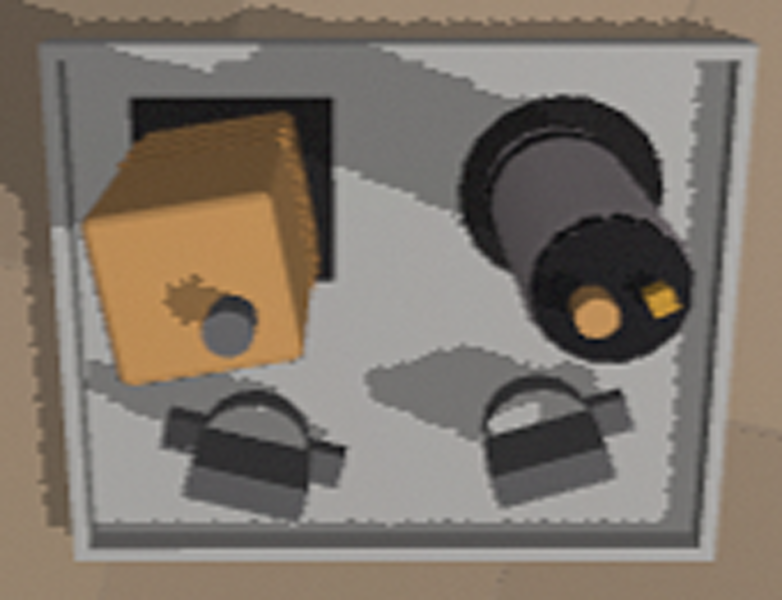

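View pics/w1d.png

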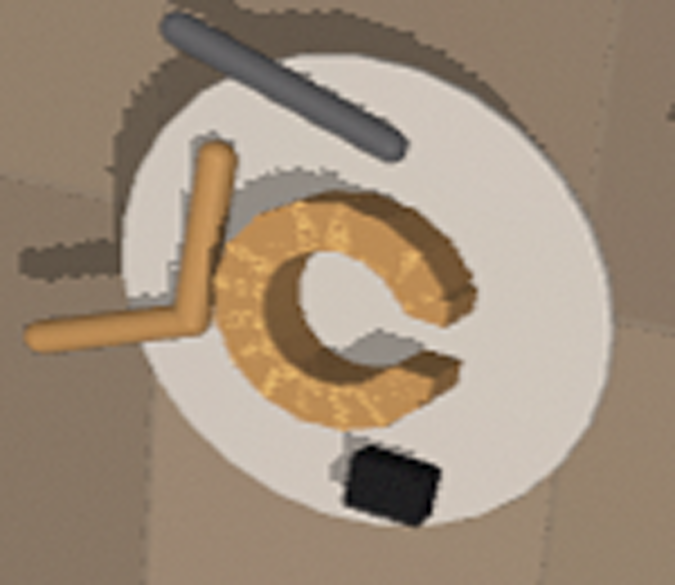

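```bash
python3 - <<'E'
from h import *; import pickle
from scipy.optimize import least_squares
np.set_printoptions(precision=1,suppress=True)
st=pickle.load(open("pics/w1.pkl","rb")); c=cam("wrist",st)
f=lambda p:np.array(p)/[4.6,4.2857]+[180,110]
g=lambda p:np.array(p)/4.5+[0,90]
def sq(q): 
    e=np.diff(np.r_[q,q[:1]],axis=0)[:,:2]; return q.mean(0),np.hypot(*e.T),np.degrees(np.arctan2(e[:,1],e[:,0]))
print("tray rim",*sq(ray(c,f([(40,43),(757,43),(714,560),(76,560)]),18)))
print("housing",*sq(ray(c,f([(83,222),(270,193),(302,357),(128,385)]),128)))
p=ray(c,f([(132,97),(332,98),(333,278)]),8); print("sqpad",(p[0]+p[2])/2,np.diff(p,axis=0))
for n in(112+8,122+8,130): print("pumpcap",n,ray(c,f([(612,288),(530,288),(692,288),(612,215),(612,361)]),n))
def circ(px,z): 
    p=ray(c,px,z)[:,:2]; r=least_squares(lambda v:np.hypot(*(p-v[:2]).T)-v[2],[*p.mean(0),30]); return r.x,np.abs(r.fun).max()
print("round pad",circ(f([(458,195),(475,140),(510,108),(560,96),(610,108),(650,145),(662,185),(490,255)]),8))
print("flange",circ(g([(122,240),(135,310),(180,400),(250,475),(330,515),(420,524),(530,490),(590,420),(611,330),(600,240),(560,165),(480,95),(400,60),(320,54)]),36))
print("collar out",circ(g([(217,280),(225,330),(250,375),(290,410),(350,429),(245,230),(290,206),(345,203),(400,225)]),56))
print("collar tips",ray(c,g([(395,300),(442,326),(435,377),(382,392)]),56))
E
```

```text
tray rim [528.7 267.   18. ] [209.3 180.1 209.7 180. ] [ 104.1   14.2  -75.9 -165.9]
housing [500.3 208.3 128. ] [44.2 43.6 42.8 44.1] [ 113.7   23.2  -65.6 -155. ]
sqpad [501.1 208.5   8. ] [[-14.4  58.6   0. ]
 [ 58.8  14.7   0. ]]
pumpcap 120 [[477.7 305.2 120. ]
 [482.5 286.  120. ]
 [473.  323.9 120. ]
 [459.1 299.5 120. ]
 [496.9 311.1 120. ]]
pumpcap 130 [[475.2 302.9 130. ]
 [479.9 284.2 130. ]
 [470.7 321.1 130. ]
 [457.2 297.4 130. ]
 [493.9 308.6 130. ]]
pumpcap 130 [[475.2 302.9 130. ]
 [479.9 284.2 130. ]
 [470.7 321.1 130. ]
 [457.2 297.4 130. ]
 [493.9 308.6 130. ]]
round pad (array([476.8, 305.6,  31. ]), np.float64(0.5703298050086794))
flange (array([545.8,  17.7,  71.6]), np.float64(1.1314879109909555))
collar out (array([546.3,  18.2,  33.6]), np.float64(0.8998556229882908))
collar tips [[537.3  33.1  56. ]
 [541.7  46.7  56. ]
 [557.4  46.3  56. ]
 [565.7  31.8  56. ]]
```

```bash
python3 - <<'E'
from h import *; import pickle
np.set_printoptions(precision=1,suppress=True)
c=cam("scene"); f=lambda p:(np.array(p)+.5)/4+[180-.5,150-.5]
q=ray(c,f([(415,195),(756,280),(710,560),(337,452)]),18);print(q,q.mean(0))
st=pickle.load(open("pics/w1.pkl","rb"))
W=np.array([[528.7,267,18],[546,18,56],[500.3,208.3,128],[476.8,305.6,8]])
for n in("scene","top"): print(n,proj(cam(n),W))
im=cv2.imread("pics/top0.png")
E
```

```text
[[472.1 143.6  18. ]
 [418.9 346.6  18. ]
 [595.2 390.   18. ]
 [645.3 188.   18. ]] [532.9 267.   18. ]
scene [[318.6 239.2]
 [223.8 188.8]
 [307.3 193. ]
 [342.2 232. ]]
top [[196.  186.4]
 [273.2 178.4]
 [210.4 192.2]
 [184.7 202.9]]
```

```bash
python3 go.py 500,208,175,204
```

```text
pos [469.6051 239.6818 320.3136] xang -165.95663239751931 j [  44.6026    8.9741   -1.4784   -0.1272  -79.5825 -120.5362] w 85.425736595302 t 2.35 F [ 0.2418 -0.2443  0.3931]
(500.0, 208.0, 175.0, 204.0) -> [-0.022  -0.0383  0.1452] yaw -9.956632397519343
```

>>> send_rows --pt "-0.01 -0.019 0.03" --pt "-0.022 -0.038 0.06" --pt "-0.022 -0.038 0.1" --pt "-0.022 -0.038 0.135" --pt "-0.022 -0.038 0.145" --pt "-0.022 -0.038 0.145" --pt "-0.022 -0.038 0.145" --yaw '[-3,-6,-10,-10,-10,-10,-10]' --fingers '[0,0,0,0,0,0,0]'

```text
clock: 3.05
position: [501.0, 208.6, 177.4]
ee_rot: [-0.208, 0.978, 0.001, 0.001]
contact_force: [0.4, -0.1, -0.5]
gripper_width: 85.5
```

```bash
python3 -c "
from h import *
st,im=snap('w2')
cv2.imwrite('pics/w2b.png',cv2.resize(im,None,fx=1.5,fy=1.5))"; python3 go.py
```

```text
pos [501.1918 208.9013 177.7111] xang -155.9489232485992 j [  39.6944   15.3835  -13.8409   -0.0889  -60.557  -105.5995] w 85.29840112116091 t 3.1 F [ 0.0755 -0.5066  0.2294]
```

View pics/w2b.png

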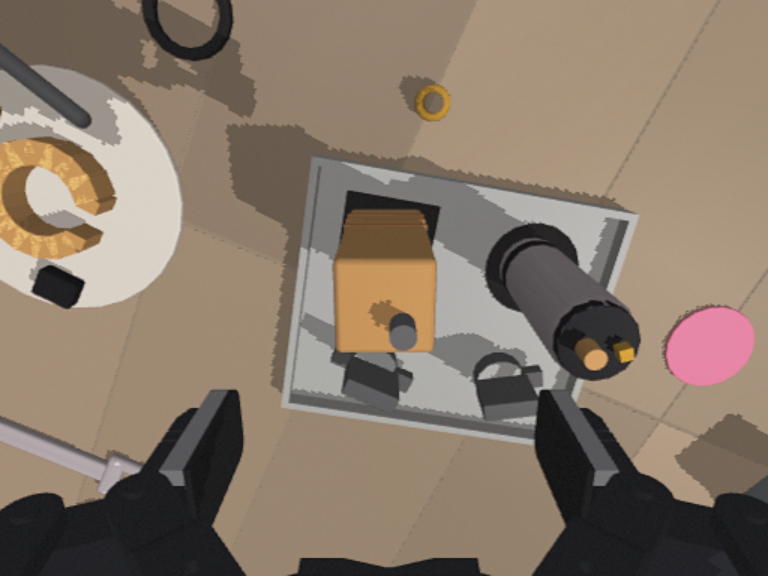

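```bash
python3 - <<'E'
from h import *; import pickle
np.set_printoptions(precision=1,suppress=True)
st=pickle.load(open("pics/w2.pkl","rb")); c=cam("wrist",st)
f=lambda p:(np.array(p)+.5)/1.5-.5
q=ray(c,f([(333,259),(436,259),(434,351),(338,352)]),128);print(q,q.mean(0)); print(np.diff(q,axis=0))
q=ray(c,f([(311,156),(637,214)]),18);print(q)
E
python3 go.py 501,208,78,204
```

```text
[[488.8 177.5 128. ]
 [470.6 218.3 128. ]
 [510.7 236.7 128. ]
 [529.2 196.3 128. ]] [499.8 207.2 128. ]
[[-18.2  40.8   0. ]
 [ 40.2  18.4   0. ]
 [ 18.5 -40.3   0. ]]
[[467.1 142.4  18. ]
 [416.1 345.   18. ]]
pos [501.1918 208.9013 177.7111] xang -155.9489232485992 j [  39.6944   15.3835  -13.8409   -0.0889  -60.557  -105.5995] w 85.29840112116091 t 3.1 F [ 0.0755 -0.5066  0.2294]
(501.0, 208.0, 78.0, 204.0) -> [ 0.0009 -0.001   0.0997] yaw 0.05107675140084211
```

>>> send_rows --pt "0.001 -0.001 0.03" --pt "0.001 -0.001 0.06" --pt "0.001 -0.001 0.085" --pt "0.001 -0.001 0.097" --pt "0.001 -0.001 0.097" --pt "0.001 -0.001 0.097" --pt "0.001 -0.001 0.097" --pt "0.001 -0.001 0.097" --pt "0.001 -0.001 0.097" --pt "0.001 -0.001 0.097" --pt "0.001 -0.001 0.097" --pt "0.001 -0.001 0.097" --yaw '[0,0,0,0,0,0,0,0,0,0,0,0]' --fingers '[0,0,0,0,0,100,255,255,255,255,255,255]'

```text
clock: 4.3
position: [502.2, 208.5, 82.5]
ee_rot: [-0.209, 0.978, 0.002, 0.003]
contact_force: [0.9, -0.7, 5.0]
gripper_width: 44.9
```

>>> send_rows --pt "0 0 0" --pt "0 0 0" --pt "0 0 -0.01" --pt "0 0 -0.02" --pt "0 0 -0.04" --yaw '[0,0,0,0,0]' --fingers '[255,255,255,255,255]'

```text
clock: 4.8
position: [500.9, 207.7, 122.0]
ee_rot: [-0.209, 0.978, 0.001, 0.001]
contact_force: [-0.2, 0.6, -1.3]
gripper_width: 44.9
```

```bash
python3 -c "
from h import *
st,im=snap('w3')"; python3 go.py 420,-285,260,180
```

```text
pos [503.6393 209.1566 126.5768] xang -155.8534554698578 j [  39.622    18.2567  -17.9656    0.0611  -53.0696 -105.511 ] w 44.536123442493285 t 4.85 F [1.7597 0.3866 1.0612]
(420.0, -285.0, 260.0, 180.0) -> [ 0.2768 -0.4164 -0.1378] yaw 24.146544530142194
```

View pics/w3.png

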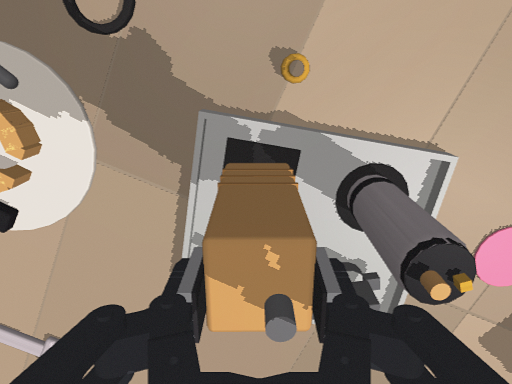

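```bash
python3 go.py 503,209,260 440,-277,260,180
```

```text
pos [503.6393 209.1566 126.5768] xang -155.8534554698578 j [  39.622    18.2567  -17.9656    0.0611  -53.0696 -105.511 ] w 44.536123442493285 t 4.85 F [1.7597 0.3866 1.0612]
(503.0, 209.0, 260.0) -> [-0.001   0.0004 -0.1334] yaw 0
(440.0, -277.0, 260.0, 180.0) -> [ 0.2553 -0.4172 -0.1376] yaw 24.146544530142194
```

>>> send_rows --pt "0 0 -0.02" --pt "0 0 -0.05" --pt "0 0 -0.085" --pt "0 0 -0.115" --pt "0.005 -0.008 -0.135" --pt "0.016 -0.026 -0.135" --pt "0.033 -0.052 -0.135" --pt "0.05 -0.081 -0.135" --pt "0.068 -0.11 -0.135" --pt "0.086 -0.14 -0.135" --pt "0.104 -0.17 -0.135" --pt "0.122 -0.2 -0.135" --yaw '[0,0,0,0,0,2,4,6,8,10,12,14]' --fingers '[255,255,255,255,255,255,255,255,255,255,255,255]'

```text
clock: 6.05
position: [470.7, -26.4, 258.0]
ee_rot: [-0.087, 0.996, 0.003, 0.004]
contact_force: [0.5, 0.2, -1.8]
gripper_width: 45.2
```

```bash
python3 go.py 440,-277,260,180
```

```text
pos [470.7379 -26.4251 257.9562] xang -170.0472601955399 j [ 16.3974   4.5584 -15.3451  -0.2966 -69.5774 -96.3411] w 45.224701370243935 t 6.05 F [ 0.4693  0.2087 -1.7562]
(440.0, -277.0, 260.0, 180.0) -> [ 0.0736 -0.2415 -0.0041] yaw 9.952739804460066
```

>>> send_rows --pt "0.01 -0.035 0" --pt "0.021 -0.07 0" --pt "0.032 -0.105 0" --pt "0.043 -0.14 0" --pt "0.053 -0.175 0" --pt "0.062 -0.205 0" --pt "0.07 -0.23 0" --pt "0.074 -0.241 0" --pt "0.074 -0.241 0" --pt "0.074 -0.241 0" --pt "0.074 -0.241 0" --yaw '[2,4,6,8,10,10,10,10,10,10,10]' --fingers '[255,255,255,255,255,255,255,255,255,255,255]'

```text
clock: 7.15
position: [439.3, -275.8, 255.7]
ee_rot: [0.0, 1.0, 0.004, 0.003]
contact_force: [-0.2, -0.2, -2.1]
gripper_width: 44.7
```

```bash
python3 -c "
from h import *
st,im=snap('w4')"; python3 go.py 440,-277,79,180
```

```text
pos [ 439.5125 -275.7419  255.8386] xang -179.98772801131278 j [-14.5031   9.6905  -9.5175  -0.5495 -70.497  -75.301 ] w 45.16506055252778 t 7.2 F [-0.2886 -0.0873 -2.3469]
(440.0, -277.0, 79.0, 180.0) -> [ 0.0008 -0.0026  0.1768] yaw 0.01227198868718915
```

View pics/w4.png

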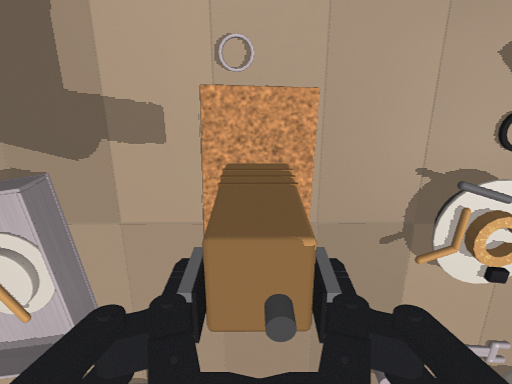

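>>> send_rows --pt "0.001 -0.001 0.015" --pt "0.001 -0.001 0.045" --pt "0.001 -0.001 0.08" --pt "0.001 -0.001 0.115" --pt "0.001 -0.001 0.14" --pt "0.001 -0.001 0.155" --pt "0.001 -0.001 0.165" --pt "0.001 -0.001 0.17" --pt "0.001 -0.001 0.172" --pt "0.001 -0.001 0.172" --yaw '[0,0,0,0,0,0,0,0,0,0]' --fingers '[255,255,255,255,255,255,255,255,255,255]'

```text
clock: 8.2
position: [440.3, -275.5, 84.4]
ee_rot: [-0.0, 1.0, 0.004, 0.004]
contact_force: [-0.3, 1.0, -1.9]
gripper_width: 44.8
```

>>> send_rows --pt "0 0 0.001" --pt "0 0 0.002" --pt "0 0 0.003" --yaw '[0,0,0]' --fingers '[255,255,255]'

```text
clock: 8.5
position: [440.5, -275.6, 81.8]
ee_rot: [-0.0, 1.0, 0.003, 0.005]
contact_force: [-0.1, -0.8, -1.2]
gripper_width: 44.8
```

>>> send_rows --pt "0 0 0.001" --pt "0 0 0.002" --pt "0 0 0.003" --pt "0 0 0.003" --yaw '[0,0,0,0]' --fingers '[255,255,255,255]'

```text
clock: 8.9
position: [440.4, -275.5, 78.6]
ee_rot: [-0.0, 1.0, 0.003, 0.005]
contact_force: [-0.2, 0.3, -1.9]
gripper_width: 44.7
```

>>> send_rows --pt "0 0 0.001" --pt "0 0 0.0015" --pt "0 0 0.0015" --yaw '[0,0,0]' --fingers '[255,255,255]'

```text
clock: 9.2
position: [440.9, -275.6, 78.4]
ee_rot: [-0.001, 1.0, 0.003, 0.005]
contact_force: [-1.2, 1.1, 5.6]
gripper_width: 45.0
```

>>> send_rows --pt "0 0 0" --pt "0 0 0" --pt "0 0 0" --pt "0 0 0" --pt "0 0 0" --pt "0 0 0" --pt "0 0 -0.02" --pt "0 0 -0.06" --pt "0 0 -0.11" --pt "0 0 -0.16" --pt "0 0 -0.18" --pt "0 0 -0.18" --yaw '[0,0,0,0,0,0,0,0,0,0,0,0]' --fingers '[180,120,60,0,0,0,0,0,0,0,0,0]'

```text
clock: 10.4
position: [440.9, -277.6, 262.7]
ee_rot: [-0.001, 1.0, 0.002, 0.009]
contact_force: [0.3, 0.0, -0.2]
gripper_width: 85.5
```

```bash
python3 -c "
from h import *
st,im=snap('w5')"; python3 go.py 478,305,260,194
```

```text
pos [ 439.6666 -276.8497  259.8386] xang -179.95169847477896 j [-14.6176   9.4252  -9.2757  -0.5407 -70.6318 -75.1556] w 84.82314343763804 t 10.45 F [-0.226  -0.0264 -0.6945]
(478.0, 305.0, 260.0, 194.0) -> [-0.0388  0.5818  0.0037] yaw -13.951698474778937
```

View pics/w5.png

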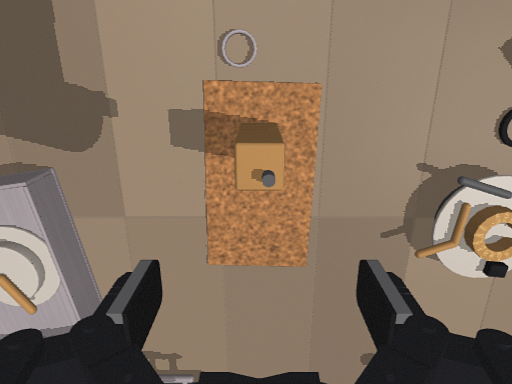

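>>> send_rows --pt "-0.002 0.03 0" --pt "-0.005 0.075 0" --pt "-0.008 0.125 0" --pt "-0.012 0.175 0" --pt "-0.015 0.225 0" --pt "-0.018 0.275 0" --pt "-0.022 0.325 0" --pt "-0.025 0.375 0" --pt "-0.028 0.425 0" --pt "-0.032 0.475 0" --pt "-0.035 0.525 0" --pt "-0.038 0.56 0" --yaw '[-1,-2,-3,-4,-5,-6,-7,-8,-9,-10,-12,-14]' --fingers '[0,0,0,0,0,0,0,0,0,0,0,0]'

```text
clock: 11.65
position: [476.0, 285.5, 261.0]
ee_rot: [-0.124, 0.992, 0.001, 0.005]
contact_force: [0.9, -0.2, -0.1]
gripper_width: 85.8
```

```bash
python3 go.py 478,305,180,194
```

```text
pos [476.0305 285.5189 261.0058] xang -165.7679536788556 j [  47.8798   12.9329   -4.9725    0.3382  -71.5676 -123.7531] w 85.84659934423806 t 11.65 F [ 0.8938 -0.1826 -0.08  ]
(478.0, 305.0, 180.0, 194.0) -> [-0.0058  0.0184  0.0811] yaw 0.23204632114436663
```

>>> send_rows --pt "-0.006 0.018 0.02" --pt "-0.006 0.018 0.05" --pt "-0.006 0.018 0.075" --pt "-0.006 0.018 0.081" --pt "-0.006 0.018 0.081" --pt "-0.006 0.018 0.081" --yaw '[0,0,0,0,0,0]' --fingers '[0,0,0,0,0,0]'

```text
clock: 12.25
position: [478.8, 304.8, 180.8]
ee_rot: [-0.124, 0.992, 0.001, 0.006]
contact_force: [-1.0, -0.4, -0.2]
gripper_width: 85.3
```

```bash
python3 -c "
from h import *
st,im=snap('w6')
cv2.imwrite('pics/w6b.png',cv2.resize(im,None,fx=1.5,fy=1.5))"; python3 go.py 
```

```text
pos [478.9824 305.0571 181.3638] xang -165.77337663585985 j [  49.047    17.2828  -10.754     0.408   -61.3082 -125.0137] w 85.49381921729724 t 12.3 F [-0.3488  0.0426 -0.0062]
```

View pics/w6b.png

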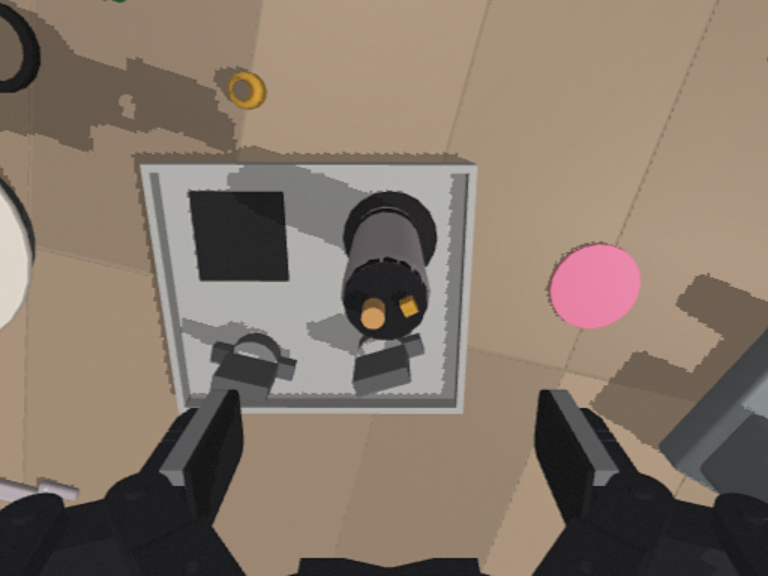

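```bash
python3 - <<'E'
from h import *; import pickle
from scipy.optimize import least_squares
np.set_printoptions(precision=1,suppress=True)
st=pickle.load(open("pics/w6.pkl","rb")); c=cam("wrist",st)
f=lambda p:(np.array(p)+.5)/1.5-.5
q=ray(c,f([(190,191),(285,191),(289,281),(199,281)]),8);print(q,q.mean(0)); print(np.diff(q,axis=0))
q=ray(c,f([(139,163),(476,163),(463,412),(181,412)]),18);print("tray",q,q.mean(0))
def circ(px,z): 
    p=ray(c,px,z)[:,:2]; r=least_squares(lambda v:np.hypot(*(p-v[:2]).T)-v[2],[*p.mean(0),30]); return r.x,np.abs(r.fun).max()
print("rpad",circ(f([(344,235),(347,218),(360,201),(375,194),(390,191),(408,194),(425,208),(435,228),(435,242),(430,255)]),8))
for z in (120,126,130,136):print("cap",circ(f([(342,298),(350,275),(370,262),(400,262),(420,275),(429,298),(425,317),(410,333),(388,339),(360,331)]),z))
E
python3 go.py 479,305,82,194
```

```text
[[478.5 171.6   8. ]
 [463.3 231.7   8. ]
 [523.8 245.6   8. ]
 [539.1 185.1   8. ]] [501.1 208.5   8. ]
[[-15.2  60.1   0. ]
 [ 60.5  13.9   0. ]
 [ 15.3 -60.4   0. ]]
tray [[466.4 142.1  18. ]
 [414.9 345.2  18. ]
 [589.2 390.1  18. ]
 [640.4 188.   18. ]] [527.8 266.4  18. ]
rpad (array([476.2, 305.3,  30.7]), np.float64(0.519659560401653))
cap (array([479.2, 303.9,  20.3]), np.float64(0.3818848349683037))
cap (array([476.9, 303.4,  19.7]), np.float64(0.371759211594334))
cap (array([475.4, 303. ,  19.4]), np.float64(0.3650087959740631))
cap (array([473.2, 302.5,  18.9]), np.float64(0.35488317253413726))
pos [478.9824 305.0571 181.3638] xang -165.77337663585985 j [  49.047    17.2828  -10.754     0.408   -61.3082 -125.0137] w 85.49381921729724 t 12.3 F [-0.3488  0.0426 -0.0062]
(479.0, 305.0, 82.0, 194.0) -> [ 0.0013 -0.0002  0.0994] yaw 0.22662336414015272
```

>>> send_rows --pt "0.002 -0.001 0.03" --pt "0.002 -0.001 0.06" --pt "0.002 -0.001 0.085" --pt "0.002 -0.001 0.099" --pt "0.002 -0.001 0.099" --pt "0.002 -0.001 0.099" --pt "0.002 -0.001 0.099" --pt "0.002 -0.001 0.099" --pt "0.002 -0.001 0.099" --pt "0.002 -0.001 0.099" --pt "0.002 -0.001 0.099" --pt "0.002 -0.001 0.099" --yaw '[0,0,0,0,0,0,0,0,0,0,0,0]' --fingers '[0,0,0,0,0,100,255,255,255,255,255,255]'

```text
clock: 13.5
position: [479.5, 304.7, 84.2]
ee_rot: [-0.124, 0.992, 0.002, 0.008]
contact_force: [-0.0, -0.9, 5.4]
gripper_width: 39.5
```

>>> send_rows --pt "0 0 0" --pt "0 0 -0.005" --pt "0 0 -0.015" --pt "0 0 -0.035" --pt "0 0 -0.06" --pt "0 0 -0.09" --pt "0 0 -0.125" --pt "0 0 -0.155" --pt "0 0 -0.175" --pt "0 0 -0.18" --yaw '[0,0,0,0,0,0,0,0,0,0]' --fingers '[255,255,255,255,255,255,255,255,255,255]'

```text
clock: 14.5
position: [477.5, 304.2, 267.3]
ee_rot: [-0.124, 0.992, 0.004, 0.01]
contact_force: [1.5, 0.3, -3.6]
gripper_width: 39.6
```

```bash
python3 -c "
from h import *
st,im=snap('w7')"; python3 go.py 555,-277,260,180
```

```text
pos [477.083  303.9437 266.27  ] xang -165.73933547402987 j [  49.1483   13.5552   -3.4397    0.4241  -71.9649 -125.0128] w 39.156953368374275 t 14.55 F [ 0.2906 -0.1585 -2.6064]
(555.0, -277.0, 260.0, 180.0) -> [ 0.0677 -0.5823  0.0023] yaw 14.260664525970128
```

View pics/w7.png

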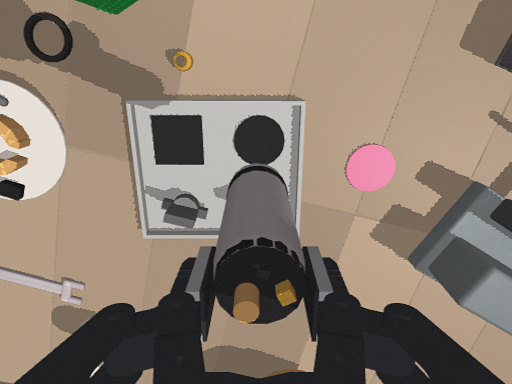

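>>> send_rows --pt "0.001 -0.01 0" --pt "0.003 -0.03 0" --pt "0.007 -0.06 0" --pt "0.012 -0.1 0" --pt "0.016 -0.14 0" --pt "0.021 -0.18 0" --pt "0.026 -0.22 0" --pt "0.03 -0.26 0" --pt "0.035 -0.3 0" --pt "0.04 -0.34 0" --pt "0.044 -0.38 0" --pt "0.049 -0.42 0" --yaw '[0,0,1,2,3,4,6,8,10,12,14,14]' --fingers '[255,255,255,255,255,255,255,255,255,255,255,255]'

```text
clock: 15.75
position: [531.4, -118.1, 262.1]
ee_rot: [-0.002, 1.0, 0.004, 0.007]
contact_force: [0.6, 0.0, -3.6]
gripper_width: 39.4
```

```bash
python3 go.py 555,-277,260,180
```

```text
pos [ 531.4208 -118.1088  262.0804] xang -179.82865840692983 j [  4.259   11.7671  -6.0299  -0.4789 -71.3527 -93.9343] w 39.444694028530385 t 15.75 F [ 0.6497  0.0168 -3.6432]
(555.0, -277.0, 260.0, 180.0) -> [-0.0231 -0.159   0.001 ] yaw 0.17134159307016716
```

>>> send_rows --pt "-0.005 -0.035 0" --pt "-0.01 -0.07 0" --pt "-0.016 -0.11 0" --pt "-0.02 -0.14 0" --pt "-0.023 -0.157 0" --pt "-0.023 -0.159 0.01" --pt "-0.023 -0.159 0.04" --pt "-0.023 -0.159 0.08" --pt "-0.023 -0.159 0.12" --pt "-0.023 -0.159 0.15" --pt "-0.023 -0.159 0.167" --pt "-0.023 -0.159 0.17" --yaw '[0,0,0,0,0,0,0,0,0,0,0,0]' --fingers '[255,255,255,255,255,255,255,255,255,255,255,255]'

```text
clock: 16.95
position: [554.2, -274.0, 87.1]
ee_rot: [-0.002, 1.0, 0.006, 0.003]
contact_force: [-0.2, -0.7, -4.4]
gripper_width: 38.9
```

```bash
python3 -c "
from h import *
st,im=snap('w8')
cv2.imwrite('pics/s8.png',get_image('scene')[80:220,70:240])"; python3 go.py 555,-277,80,180
```

```text
pos [ 556.7617 -275.0681   90.4662] xang -179.78464826775374 j [-11.7369  27.2552  -8.9403  -0.8284 -53.211  -77.5518] w 39.699517628591266 t 17.05 F [ 0.9085  0.7285 -3.0833]
(555.0, -277.0, 80.0, 180.0) -> [ 0.0019 -0.002   0.0104] yaw 0.21535173224629034
```

View pics/w8.png

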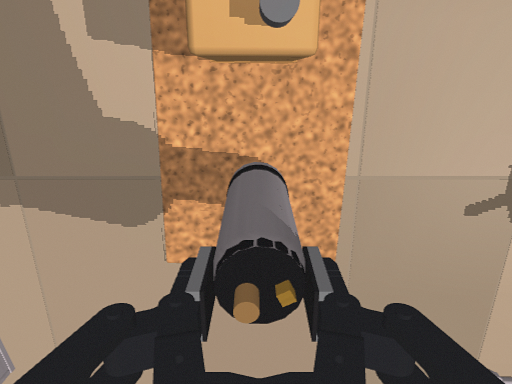

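>>> send_rows --pt "0 0 0.003" --pt "0 0 0.006" --pt "0 0 0.007" --pt "0 0 0.007" --pt "0 0 0.007" --yaw '[0,0,0,0,0]' --fingers '[255,255,255,255,255]'

```text
clock: 17.55
position: [557.0, -275.1, 83.8]
ee_rot: [-0.002, 1.0, 0.005, 0.007]
contact_force: [-0.7, -0.4, -3.5]
gripper_width: 39.5
```

>>> send_rows --pt "0 0 0.001" --pt "0 0 0.002" --pt "0 0 0.002" --yaw '[0,0,0]' --fingers '[255,255,255]'

```text
clock: 17.85
position: [556.9, -275.1, 81.6]
ee_rot: [-0.002, 1.0, 0.005, 0.006]
contact_force: [-0.0, -0.3, -4.3]
gripper_width: 39.3
```

>>> send_rows --pt "0 0 0.001" --pt "0 0 0.0015" --pt "0 0 0.002" --yaw '[0,0,0]' --fingers '[255,255,255]'

```text
clock: 18.15
position: [557.3, -275.2, 80.3]
ee_rot: [-0.002, 1.0, 0.004, 0.007]
contact_force: [-0.6, -0.4, 1.0]
gripper_width: 39.2
```

>>> send_rows --pt "0 0 0" --pt "0 0 0" --pt "0 0 0" --pt "0 0 0" --pt "0 0 0" --pt "0 0 0" --pt "0 0 -0.02" --pt "0 0 -0.06" --pt "0 0 -0.11" --pt "0 0 -0.16" --pt "0 0 -0.18" --pt "0 0 -0.18" --yaw '[0,0,0,0,0,0,0,0,0,0,0,0]' --fingers '[200,150,80,0,0,0,0,0,0,0,0,0]'

```text
clock: 19.35
position: [556.7, -277.6, 265.6]
ee_rot: [-0.002, 1.0, 0.003, 0.012]
contact_force: [-0.5, -0.1, -0.5]
gripper_width: 85.2
```

```bash
python3 -c "
from h import *
st,im=snap('w9')"; python3 go.py 552,315,220,284
```

```text
pos [ 555.4763 -276.8596  262.4537] xang -179.77406515033968 j [-11.9245  19.4592   4.6792  -0.6809 -74.3033 -77.6666] w 85.59481438229209 t 19.4 F [-0.0424 -0.6612 -0.6563]
(552.0, 315.0, 220.0, 284.0) -> [0.0019 0.5915 0.047 ] yaw -103.77406515033965
```

View pics/w9.png

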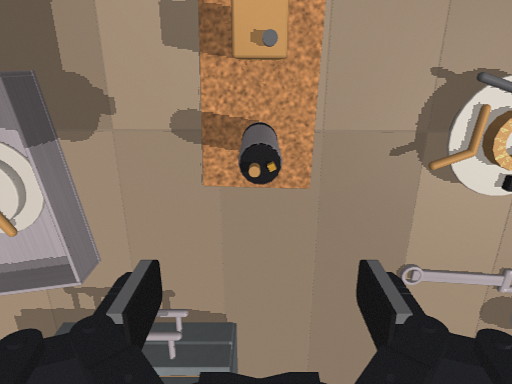

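>>> send_rows --pt "0.004 0.03 0.003" --pt "0.008 0.075 0.01" --pt "0.012 0.12 0.02" --pt "0.016 0.165 0.03" --pt "0.02 0.21 0.03" --pt "0.024 0.25 0.03" --pt "0.025 0.28 0.03" --pt "0.025 0.293 0.03" --pt "0.025 0.293 0.03" --pt "0.025 0.293 0.03" --yaw '[0,0,0,0,0,0,0,0,0,0]' --fingers '[0,0,0,0,0,0,0,0,0,0]'

```text
clock: 20.4
position: [529.5, 15.8, 233.4]
ee_rot: [-0.002, 1.0, 0.004, 0.008]
contact_force: [0.1, -0.1, 0.0]
gripper_width: 85.5
```

```bash
python3 -c "
from h import *
st,im=snap('w10')
print(st['position'],st['ee_rot'])
cv2.imwrite('pics/w10b.png',cv2.resize(im[60:260,150:350],None,fx=3,fy=3,interpolation=cv2.INTER_CUBIC))"; python3 go.py 552,315,220,284
```

```text
[529.4661913   15.79463555 233.39844164] [-0.00195978  0.99995861  0.00361216  0.00811782]
pos [529.5846  15.4179 233.5979] xang -179.82611227536333 j [  19.169    11.1411  -11.103    -0.0913  -66.7188 -108.9563] w 85.08582702053502 t 20.45 F [ 0.293   0.4708 -0.2628]
(552.0, 315.0, 220.0, 284.0) -> [-0.0231  0.2994  0.0162] yaw -103.82611227536336
```

View pics/w10b.png

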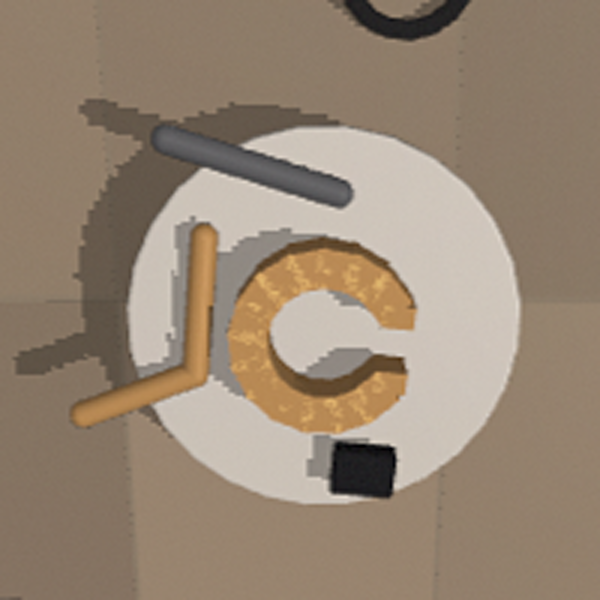

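```bash
python3 - <<'E'
from h import *; import pickle
from scipy.optimize import least_squares
np.set_printoptions(precision=1,suppress=True)
st=pickle.load(open("pics/w10.pkl","rb")); c=cam("wrist",st)
f=lambda p:(np.array(p)+.5)/3-.5+[150,60]
def circ(px,z): 
    p=ray(c,px,z)[:,:2]; r=least_squares(lambda v:np.hypot(*(p-v[:2]).T)-v[2],[*p.mean(0),30]); return r.x,np.abs(r.fun).max()
print("outer",circ(f([(229,340),(237,378),(262,410),(295,428),(325,432),(360,427),(385,410),(237,300),(258,270),(290,253),(325,248),(360,253),(390,274),(408,300)]),56))
print("flange",circ(f([(129,310),(145,390),(190,450),(250,488),(320,503),(390,494),(450,460),(500,400),(519,310),(500,220),(450,165),(400,140)]),36))
q=ray(c,f([(380,328),(413,330),(375,375),(405,378)]),56);print(q); print(np.degrees(np.arctan2(*(q[1]-q[0])[1::-1])),np.degrees(np.arctan2(*(q[3]-q[2])[1::-1])),"mid",q[1::2].mean(0),q[0::2].mean(0))
E
```

```text
outer (array([546.2,  15.8,  33.3]), np.float64(0.725614374366252))
flange (array([545.9,  16.6,  71.5]), np.float64(1.0752035323877749))
[[540.9  35.2  56. ]
 [541.6  46.6  56. ]
 [558.   33.8  56. ]
 [559.1  44.4  56. ]]
86.50761591098714 84.06968815102881 mid [550.3  45.5  56. ] [549.4  34.5  56. ]
```

>>> send_rows --pt "-0.003 0.03 0" --pt "-0.006 0.07 0" --pt "-0.01 0.11 0" --pt "-0.014 0.15 0" --pt "-0.018 0.19 0" --pt "-0.021 0.23 0" --pt "-0.023 0.265 0.005" --pt "-0.023 0.29 0.01" --pt "-0.023 0.299 0.016" --pt "-0.023 0.299 0.016" --pt "-0.023 0.299 0.016" --pt "-0.023 0.299 0.016" --yaw '[-8,-16,-24,-32,-40,-48,-56,-64,-72,-80,-88,-96]' --fingers '[0,0,0,0,0,0,0,0,0,0,0,0]'

```text
clock: 21.65
position: [552.6, 313.2, 219.4]
ee_rot: [0.745, -0.667, 0.004, -0.008]
contact_force: [-0.6, 0.3, -0.4]
gripper_width: 85.3
```

>>> send_rows --pt "0 0 0" --pt "0 0 0" --pt "0 0 0" --yaw '[-5,-5,-5]' --fingers '[0,0,0]'

```text
clock: 21.95
position: [553.1, 312.1, 219.1]
ee_rot: [0.773, -0.635, 0.004, -0.007]
contact_force: [0.6, 0.3, -0.2]
gripper_width: 85.4
```

```bash
python3 -c "
from h import *
st,im=snap('w11')
cv2.imwrite('pics/w11b.png',cv2.resize(im,None,fx=1.5,fy=1.5,interpolation=cv2.INTER_CUBIC))"; python3 go.py 552,315,220,284
```

```text
pos [553.0476 312.4154 219.198 ] xang -78.77441281032414 j [ 44.2255  22.1089   2.0829   0.3948 -69.0948 -33.1394] w 85.33021324290272 t 22.0 F [-0.0386  0.087   0.119 ]
(552.0, 315.0, 220.0, 284.0) -> [-0.0027  0.0005 -0.0008] yaw -2.7744128103241223
```

View pics/w11b.png

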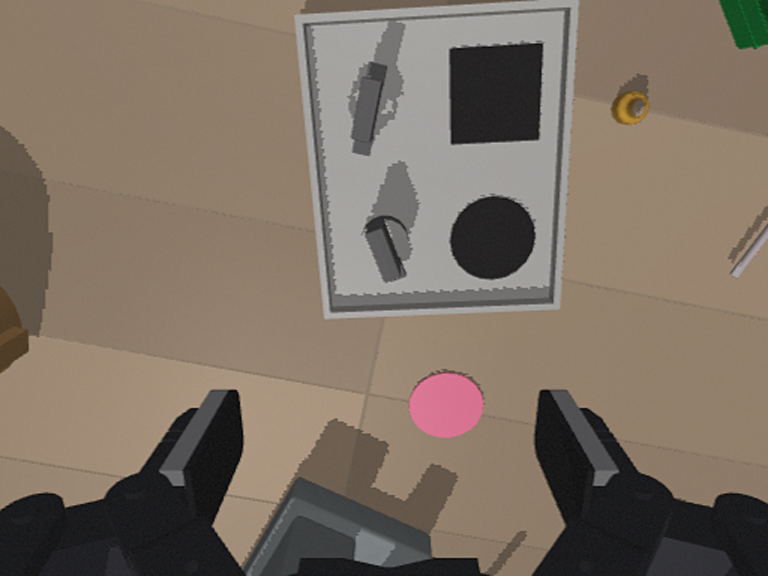

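```bash
python3 - <<'E'
import cv2
t=cv2.imread("pics/w11.png")
cv2.imwrite("pics/w11c.png",cv2.resize(t[30:200,220:320],None,fx=6,fy=6*0.58,interpolation=cv2.INTER_CUBIC)[:0+600] if 0 else cv2.resize(t[125:205,220:320],None,fx=7,fy=7,interpolation=cv2.INTER_CUBIC))
E
```

```text
(no output)
```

View pics/w11c.png

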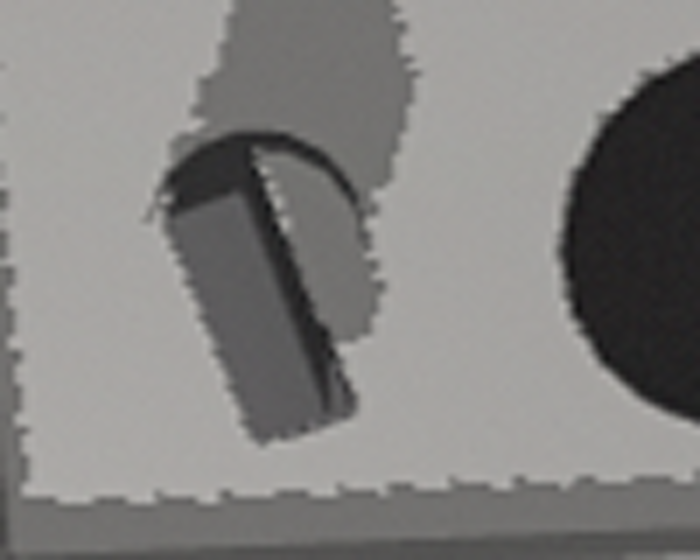

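```bash
python3 - <<'E'
from h import *; import pickle
np.set_printoptions(precision=1,suppress=True)
def rep(n,pts,z):
    st=pickle.load(open(f"pics/{n}.pkl","rb")); c=cam("wrist",st)
    q=ray(c,pts,z); e=np.diff(np.r_[q,q[:1]],axis=0)
    print(n,q.mean(0),np.hypot(*e[:,:2].T),np.degrees(np.arctan2(e[:,1],e[:,0])))
rep("w11",(np.array([(170,215),(238,188),(328,412),(262,440)])+.5)/7-.5+[220,125],59)
rep("w1",(np.array([(487,468),(600,440),(617,478),(502,507)])+.5)/[4.6,4.2857]-.5+[180,110],59)
E
```

```text
w11 [556.4 319.6  59. ] [10.2 34.8 10.3 35.2] [-146.7  122.5   35.5  -57.7]
w1 [556.4 320.8  59. ] [34.  14.1 35.  14.3] [ 120.3   37.6  -59.3 -146.4]
```

```bash
python3 go.py 556.5,320,110,302 556.5,320,31,302
```

```text
pos [553.0476 312.4154 219.198 ] xang -78.77441281032414 j [ 44.2255  22.1089   2.0829   0.3948 -69.0948 -33.1394] w 85.33021324290272 t 22.0 F [-0.0386  0.087   0.119 ]
(556.5, 320.0, 110.0, 302.0) -> [-0.0064 -0.0031  0.1093] yaw -20.774412810324122
(556.5, 320.0, 31.0, 302.0) -> [-0.0062 -0.0018  0.1883] yaw -20.774412810324122
```

>>> send_rows --pt "-0.003 -0.001 0.02" --pt "-0.006 -0.003 0.05" --pt "-0.006 -0.003 0.08" --pt "-0.006 -0.003 0.105" --pt "-0.006 -0.003 0.109" --pt "-0.006 -0.003 0.109" --pt "-0.006 -0.003 0.109" --yaw '[-5,-12,-18,-20.8,-20.8,-20.8,-20.8]' --fingers '[100,100,100,100,100,100,100]'

```text
clock: 22.7
position: [557.6, 320.1, 112.0]
ee_rot: [0.874, -0.485, 0.006, -0.008]
contact_force: [0.6, 0.6, 1.2]
gripper_width: 51.9
```

```bash
python3 -c "
from h import *
st,im=snap('w12')
cv2.imwrite('pics/w12b.png',cv2.resize(im,None,fx=1.5,fy=1.5,interpolation=cv2.INTER_CUBIC))"; python3 go.py 556.5,320,31,302
```

```text
pos [557.536  320.2662 112.3103] xang -58.015001120314835 j [ 44.4707  27.5398  -5.3379   0.4814 -56.0422 -12.7493] w 51.851320802166995 t 22.75 F [-0.2244 -0.2318 -0.3147]
(556.5, 320.0, 31.0, 302.0) -> [-0.0005  0.0026  0.0813] yaw -0.015001120314821037
```

View pics/w12b.png

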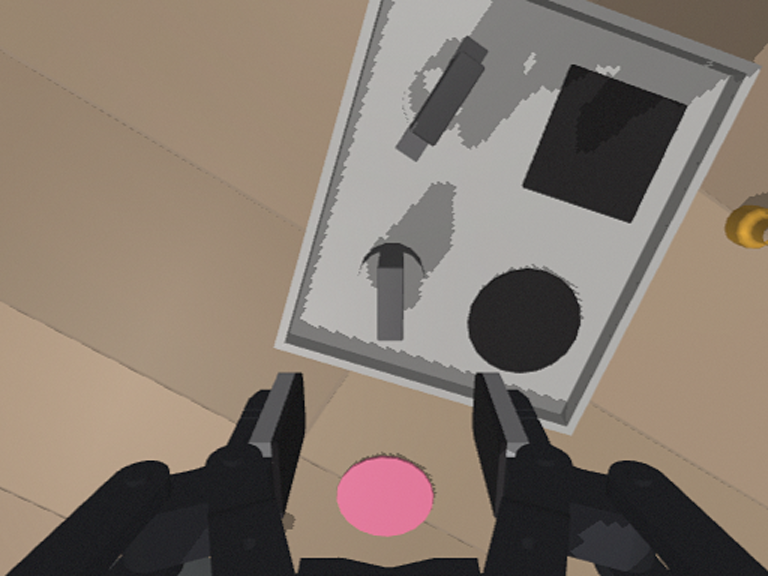

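```bash
python3 - <<'E'
from h import *; import pickle
np.set_printoptions(precision=1,suppress=True)
st=pickle.load(open("pics/w12.pkl","rb")); c=cam("wrist",st)
q=ray(c,(np.array([(378,268),(403,268),(404,340),(377,340)])+.5)/1.5-.5,59)
e=np.diff(np.r_[q,q[:1]],axis=0)
print(q.mean(0),np.hypot(*e[:,:2].T),np.degrees(np.arctan2(e[:,1],e[:,0])))
E
python3 go.py 557,319.5,31,302
```

```text
[556.3 320.1  59. ] [11.1 35.  12.6 35. ] [-147.7  123.3   32.5  -59.2]
pos [557.536  320.2662 112.3103] xang -58.015001120314835 j [ 44.4707  27.5398  -5.3379   0.4814 -56.0422 -12.7493] w 51.851320802166995 t 22.75 F [-0.2244 -0.2318 -0.3147]
(557.0, 319.5, 31.0, 302.0) -> [0.0001 0.0025 0.0813] yaw -0.015001120314821037
```

>>> send_rows --pt "0 0.001 0.02" --pt "0 0.002 0.045" --pt "0 0.0025 0.065" --pt "0 0.0025 0.078" --pt "0 0.0025 0.08" --pt "0 0.0025 0.08" --pt "0 0.0025 0.08" --pt "0 0.0025 0.08" --pt "0 0.0025 0.08" --pt "0 0.0025 0.08" --pt "0 0.0025 0.08" --pt "0 0.0025 0.08" --yaw '[0,0,0,0,0,0,0,0,0,0,0,0]' --fingers '[100,100,100,100,100,100,160,255,255,255,255,255]'

```text
clock: 23.95
position: [557.7, 320.2, 33.3]
ee_rot: [0.875, -0.485, 0.007, -0.009]
contact_force: [0.1, 0.4, 4.6]
gripper_width: 8.4
```

```bash
python3 -c "
from h import *
st,im=snap('w13')
print(st['position'],st['gripper_width'])
cv2.imwrite('pics/w13b.png',cv2.resize(im,None,fx=1.5,fy=1.5,interpolation=cv2.INTER_CUBIC))"
```

```text
[557.71745397 320.22189634  33.31163516] 8.385359028674698
```

View pics/w13b.png

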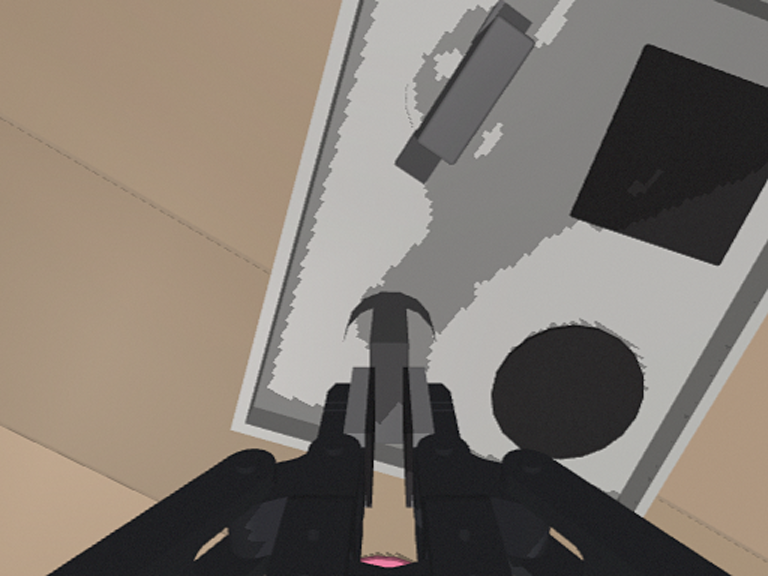

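```bash
python3 go.py 557,320,150 546,16.4,150,275
```

```text
pos [557.7254 320.2085  33.3032] xang -57.986739690272564 j [ 44.4692  32.3989  -9.9536   0.5905 -46.4337 -12.8567] w 9.057808053300667 t 24.0 F [-0.8538  1.8545  5.1768]
(557.0, 320.0, 150.0) -> [ 0.0001 -0.0019 -0.1167] yaw 0
(546.0, 16.4, 150.0, 275.0) -> [ 0.2517  0.1684 -0.1198] yaw 27.013260309727457
```

>>> send_rows --pt "0 0 -0.01" --pt "0 -0.001 -0.03" --pt "0 -0.001 -0.06" --pt "0.005 0.002 -0.09" --pt "0.02 0.012 -0.11" --pt "0.045 0.03 -0.119" --pt "0.075 0.05 -0.119" --pt "0.105 0.07 -0.119" --pt "0.135 0.09 -0.119" --pt "0.165 0.11 -0.119" --pt "0.195 0.13 -0.119" --pt "0.225 0.15 -0.119" --yaw '[0,0,0,0,3,6,9,12,15,18,22,27]' --fingers '[255,255,255,255,255,255,255,255,255,255,255,255]'

```text
clock: 25.2
position: [546.2, 47.2, 149.2]
ee_rot: [0.736, -0.677, 0.004, -0.01]
contact_force: [-0.5, -0.5, -1.0]
gripper_width: 8.5
```

```bash
python3 go.py 546,16.4,110,275
```

```text
pos [546.2437  47.2051 149.2096] xang -85.17996779042181 j [ 21.8205  16.9515 -16.1122  -0.1259 -55.7516 -16.935 ] w 8.456928774610965 t 25.2 F [-0.5253 -0.5193 -1.0134]
(546.0, 16.4, 110.0, 275.0) -> [0.031  0.0036 0.0389] yaw -0.17996779042181288
```

>>> send_rows --pt "0.015 0.002 0.005" --pt "0.027 0.003 0.015" --pt "0.031 0.0036 0.03" --pt "0.031 0.0036 0.037" --pt "0.031 0.0036 0.037" --pt "0.031 0.0036 0.037" --yaw '[0,0,0,0,0,0]' --fingers '[255,255,255,255,255,255]'

```text
clock: 25.8
position: [546.2, 17.0, 111.8]
ee_rot: [0.737, -0.676, 0.004, -0.01]
contact_force: [-0.1, -0.1, -0.6]
gripper_width: 8.3
```

```bash
python3 -c "
from h import *
st,im=snap('w14')
print(st['position'],st['gripper_width'])
cv2.imwrite('pics/w14b.png',cv2.resize(im,None,fx=1.5,fy=1.5,interpolation=cv2.INTER_CUBIC))
s=get_image('scene'); cv2.imwrite('pics/s14.png',cv2.resize(s[130:250,160:290],None,fx=5,fy=5,interpolation=cv2.INTER_CUBIC))"; python3 go.py 546,16.4,110,275
```

```text
[546.17764294  17.02333693 111.78435968] 8.31712933926384
pos [546.4941  17.0642 112.4054] xang -85.10548454569395 j [ 18.6834  19.0788 -19.0246  -0.2076 -50.6563 -13.6636] w 8.288011158098762 t 25.9 F [-0.6223  0.6728 -1.4443]
(546.0, 16.4, 110.0, 275.0) -> [0.0006 0.0006 0.0024] yaw -0.10548454569396881
```

View pics/w14b.png

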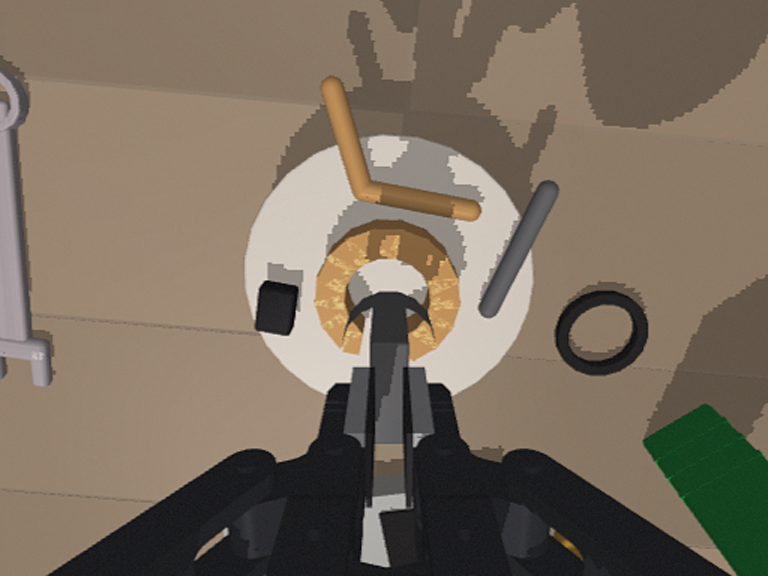

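View pics/s14.png

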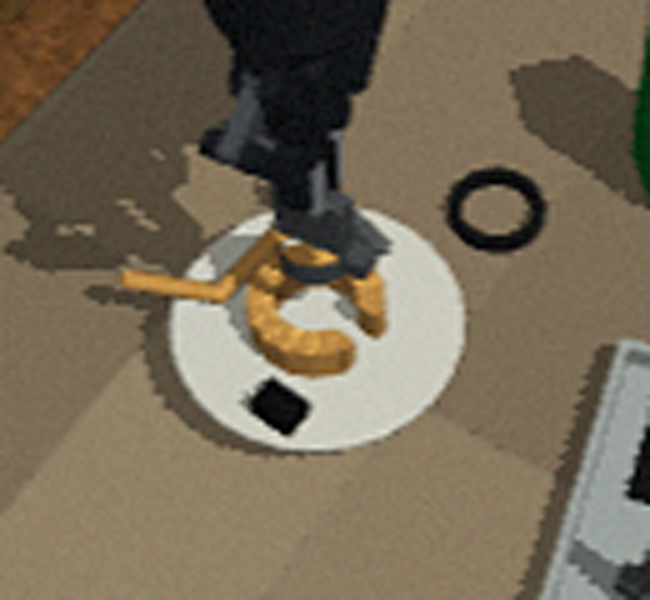

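>>> send_rows --pt "0.0005 0.0005 0.008" --pt "0.0005 0.0005 0.016" --pt "0.0005 0.0005 0.024" --pt "0.0005 0.0005 0.029" --pt "0.0005 0.0005 0.031" --pt "0.0005 0.0005 0.032" --pt "0.0005 0.0005 0.032" --yaw '[0,0,0,0,0,0,0]' --fingers '[255,255,255,255,255,255,255]'

```text
clock: 26.6
position: [546.7, 16.8, 80.4]
ee_rot: [0.737, -0.676, 0.004, -0.01]
contact_force: [-0.2, -0.4, -0.5]
gripper_width: 8.7
```

>>> send_rows --pt "0 0 0.001" --pt "0 0 0.002" --pt "0 0 0.003" --pt "0 0 0.004" --yaw '[0,0,0,0]' --fingers '[255,255,255,255]'

```text
clock: 27.0
position: [546.9, 16.9, 76.4]
ee_rot: [0.737, -0.676, 0.004, -0.01]
contact_force: [0.0, 0.2, -1.2]
gripper_width: 8.6
```

>>> send_rows --pt "0 0 0.001" --pt "0 0 0.002" --pt "0 0 0.003" --pt "0 0 0.0035" --yaw '[0,0,0,0]' --fingers '[255,255,255,255]'

```text
clock: 27.4
position: [547.6, 16.6, 73.6]
ee_rot: [0.737, -0.676, 0.005, -0.01]
contact_force: [-0.5, -2.5, 5.4]
gripper_width: 8.6
```

>>> send_rows --pt "0 0 0.001" --pt "0 0 0.0015" --pt "0 0 0.002" --pt "0 0 0.002" --yaw '[2,4,6,6]' --fingers '[255,255,255,255]'

```text
clock: 27.8
position: [547.9, 16.1, 73.0]
ee_rot: [-0.7, 0.714, -0.005, 0.011]
contact_force: [-0.4, -2.2, 6.4]
gripper_width: 8.3
```

>>> send_rows --pt "0 0 0.0005" --pt "0 0 0.001" --pt "0 0 0.002" --pt "0 0 0.002" --yaw '[1.5,3,4,4]' --fingers '[255,255,255,255]'

```text
clock: 28.2
position: [547.6, 16.1, 70.3]
ee_rot: [-0.675, 0.738, -0.004, 0.01]
contact_force: [0.2, -0.3, -0.2]
gripper_width: 8.6
```

>>> send_rows --pt "0 0 0.001" --pt "0 0 0.0025" --pt "0 0 0.004" --pt "0 0 0.005" --pt "0 0 0.005" --yaw '[0.5,1,1,1,1]' --fingers '[255,255,255,255,255]'

```text
clock: 28.7
position: [547.6, 16.1, 65.1]
ee_rot: [-0.669, 0.744, -0.004, 0.01]
contact_force: [0.2, 0.2, -0.3]
gripper_width: 8.5
```

>>> send_rows --pt "0 0 0.001" --pt "0 0 0.002" --pt "0 0 0.0025" --pt "0 0 0.0025" --yaw '[0,0,0,0]' --fingers '[255,255,255,255]'

```text
clock: 29.1
position: [548.8, 16.5, 64.2]
ee_rot: [-0.669, 0.743, -0.005, 0.011]
contact_force: [-0.7, 0.9, 7.2]
gripper_width: 8.4
```

>>> send_rows --pt "0 0 0" --pt "0 0 0" --pt "0 0 0" --pt "0 0 0" --pt "0 0 -0.01" --pt "0 0 -0.03" --pt "0 0 -0.07" --pt "0 0 -0.11" --pt "0 0 -0.15" --pt "0 0 -0.15" --pt "0 0 -0.15" --yaw '[0,0,0,0,0,0,0,0,0,0,0]' --fingers '[200,120,60,60,60,60,30,0,0,0,0]'

```text
clock: 30.2
position: [545.6, 15.4, 215.8]
ee_rot: [-0.669, 0.743, -0.005, 0.013]
contact_force: [-0.1, -0.2, -0.4]
gripper_width: 85.5
```

```bash
python3 -c "
from h import *
st,im=snap('w15')
cv2.imwrite('pics/w15b.png',cv2.resize(im[50:280,130:400],None,fx=2.5,fy=2.5,interpolation=cv2.INTER_CUBIC))"; python3 go.py 555,-277,270,180
```

```text
pos [544.8485  15.2113 214.2382] xang -96.04775728126103 j [ 18.6143  13.2453 -11.2343  -0.0599 -64.1016 -24.6436] w 85.47267207693606 t 30.25 F [ 0.4029 -1.0803 -1.6012]
(555.0, -277.0, 270.0, 180.0) -> [ 0.2889 -0.0422 -0.0581] yaw 83.95224271873894
```

View pics/w15b.png

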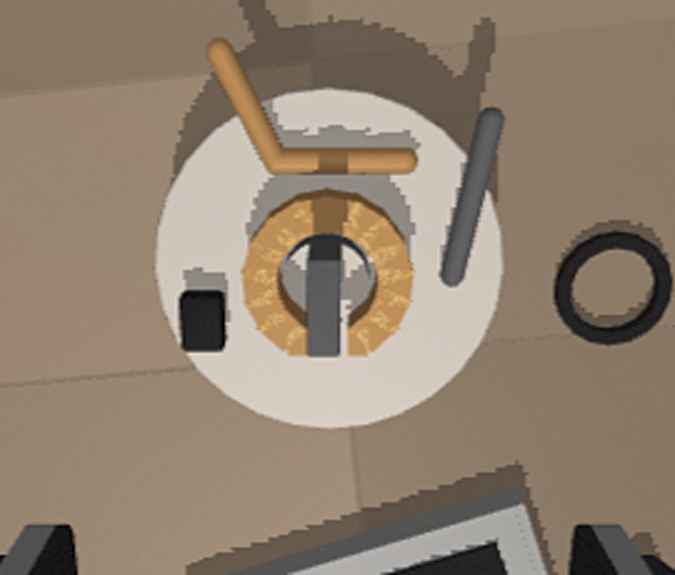

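```bash
python3 - <<'E'
from h import *; import pickle
np.set_printoptions(precision=1,suppress=True)
st=pickle.load(open("pics/w15.pkl","rb")); c=cam("wrist",st)
px=(np.array([(308,260),(341,260),(340,356),(306,356)])+.5)/2.5-.5+[130,50]
for z in (90,100):
    q=ray(c,px,z); e=np.diff(np.r_[q,q[:1]],axis=0)
    print(z,q.mean(0),np.hypot(*e[:,:2].T),np.degrees(np.arctan2(e[:,1],e[:,0])))
E
```

```text
90 [547.2  16.4  90. ] [11.4 35.3 12.2 35.3] [174.3  83.8  -5.6 -97.6]
100 [546.6  13.5 100. ] [11.  34.1 11.8 34.1] [174.3  83.8  -5.6 -97.6]
```

```bash
python3 go.py 556.5,-275.5,260,180
```

```text
pos [544.8485  15.2113 214.2382] xang -96.04775728126103 j [ 18.6143  13.2453 -11.2343  -0.0599 -64.1016 -24.6436] w 85.47267207693606 t 30.25 F [ 0.4029 -1.0803 -1.6012]
(556.5, -275.5, 260.0, 180.0) -> [ 0.2873 -0.0433 -0.048 ] yaw 83.95224271873894
```

>>> send_rows --pt "0.005 0 -0.03" --pt "0.03 -0.004 -0.048" --pt "0.07 -0.01 -0.048" --pt "0.11 -0.016 -0.048" --pt "0.15 -0.022 -0.048" --pt "0.19 -0.028 -0.048" --pt "0.23 -0.034 -0.048" --pt "0.265 -0.04 -0.048" --pt "0.287 -0.043 -0.048" --pt "0.287 -0.043 -0.048" --pt "0.287 -0.043 -0.048" --pt "0.287 -0.043 -0.048" --yaw '[7,15,23,31,39,47,55,63,71,79,84,84]' --fingers '[0,0,0,0,0,0,0,0,0,0,0,0]'

```text
clock: 31.45
position: [555.5, -275.2, 257.9]
ee_rot: [0.001, 1.0, 0.005, 0.01]
contact_force: [0.0, 0.6, 0.5]
gripper_width: 85.2
```

```bash
python3 -c "
from h import *
st,im=snap('w16')
cv2.imwrite('pics/w16b.png',cv2.resize(im,None,fx=1.5,fy=1.5,interpolation=cv2.INTER_CUBIC))
print(st['ee_rot'])"; python3 go.py 557,-275.3,80,180
```

```text
[7.83374572e-04 9.99940690e-01 4.96823813e-03 9.66019653e-03]
pos [ 555.6426 -275.0557  258.2656] xang -179.97796990792395 j [-11.8195  19.4739   4.1581  -0.8121 -73.6775 -77.9316] w 85.49100313439574 t 31.5 F [0.2908 0.003  0.3349]
(557.0, -275.3, 80.0, 180.0) -> [ 0.0022 -0.002   0.1782] yaw 0.0220300920760792
```

View pics/w16b.png

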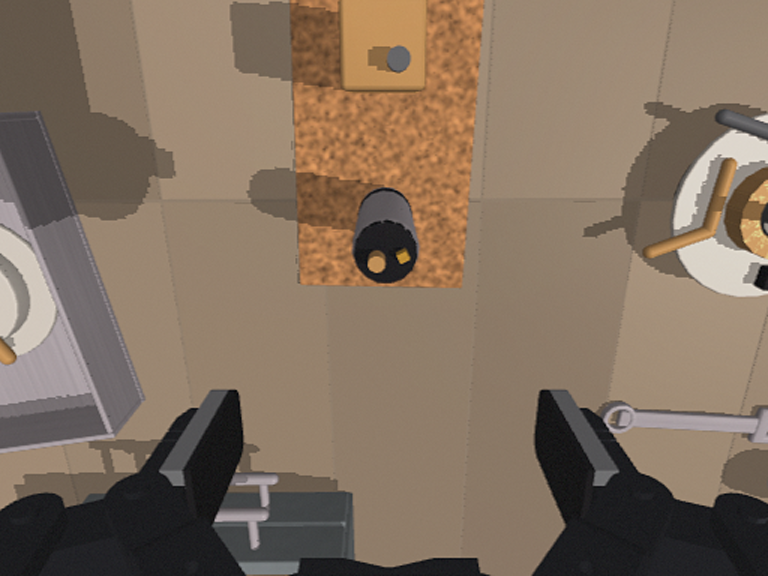

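>>> send_rows --pt "0.001 -0.001 0.03" --pt "0.002 -0.002 0.07" --pt "0.002 -0.002 0.11" --pt "0.002 -0.002 0.145" --pt "0.002 -0.002 0.17" --pt "0.002 -0.002 0.178" --pt "0.002 -0.002 0.178" --pt "0.002 -0.002 0.178" --pt "0.002 -0.002 0.178" --pt "0.002 -0.002 0.178" --pt "0.002 -0.002 0.178" --pt "0.002 -0.002 0.178" --yaw '[0,0,0,0,0,0,0,0,0,0,0,0]' --fingers '[0,0,0,0,0,0,100,255,255,255,255,255]'

```text
clock: 32.7
position: [558.9, -275.9, 82.7]
ee_rot: [-0.001, 1.0, 0.004, 0.012]
contact_force: [-0.3, 0.7, 5.8]
gripper_width: 39.1
```

```bash
python3 go.py 556.5,-275,266
```

```text
pos [ 558.8839 -275.9154   82.7159] xang -179.92652735013704 j [-11.8124  27.6216  -9.5798  -0.9371 -51.5121 -77.5335] w 39.12938447357115 t 32.7 F [-0.3433  0.7088  5.7939]
(556.5, -275.0, 266.0) -> [-0.0021  0.0024 -0.1833] yaw 0
```

>>> send_rows --pt "0 0 0" --pt "0 0 -0.005" --pt "0 0 -0.02" --pt "-0.001 0.001 -0.045" --pt "-0.001 0.001 -0.08" --pt "-0.002 0.002 -0.115" --pt "-0.002 0.01 -0.15" --pt "-0.002 0.03 -0.175" --pt "-0.002 0.065 -0.183" --pt "-0.002 0.105 -0.183" --pt "-0.002 0.145 -0.183" --pt "-0.002 0.185 -0.183" --yaw '[0,0,0,0,0,0,0,0,0,0,0,0]' --fingers '[255,255,255,255,255,255,255,255,255,255,255,255]'

```text
clock: 33.9
position: [554.6, -90.7, 265.9]
ee_rot: [-0.0, 1.0, 0.004, 0.011]
contact_force: [0.6, 0.3, -3.8]
gripper_width: 39.1
```

```bash
python3 go.py 477,305,260,194
```

```text
pos [554.6497 -90.7389 265.9133] xang -179.97431016711616 j [  7.0185  13.1858  -3.6827  -0.3687 -71.8492 -96.8765] w 39.11920011063394 t 33.9 F [ 0.5983  0.2662 -3.7711]
(477.0, 305.0, 260.0, 194.0) -> [0.0776 0.3957 0.0077] yaw -13.974310167116187
```

>>> send_rows --pt "0.008 0.04 0" --pt "0.016 0.08 0" --pt "0.024 0.12 0" --pt "0.032 0.16 0" --pt "0.04 0.2 0" --pt "0.048 0.24 0" --pt "0.055 0.28 0" --pt "0.062 0.315 0" --pt "0.068 0.345 0" --pt "0.074 0.375 0" --pt "0.077 0.391 0" --pt "0.078 0.396 0" --yaw '[-1,-2,-3,-4,-5,-6,-7,-9,-11,-13,-14,-14]' --fingers '[255,255,255,255,255,255,255,255,255,255,255,255]'

```text
clock: 35.1
position: [475.4, 306.2, 266.4]
ee_rot: [-0.123, 0.992, 0.002, 0.01]
contact_force: [-0.1, 0.3, -3.7]
gripper_width: 39.3
```

```bash
python3 -c "
from h import *
st,im=snap('w17')
cv2.imwrite('pics/w17b.png',cv2.resize(im,None,fx=1.5,fy=1.5,interpolation=cv2.INTER_CUBIC))
print(st['ee_rot'])"; python3 go.py 477,305,110,194
```

```text
[-0.12292374  0.9923632   0.00242162  0.00995848]
pos [475.6531 305.9417 266.6455] xang -165.9220218536813 j [  49.5013   13.4941   -3.5368    0.6034  -71.9118 -125.6038] w 38.60693350074777 t 35.15 F [-0.0379  0.7329 -4.0837]
(477.0, 305.0, 110.0, 194.0) -> [ 0.0022 -0.0016  0.1566] yaw 0.07797814631874189
```

View pics/w17b.png

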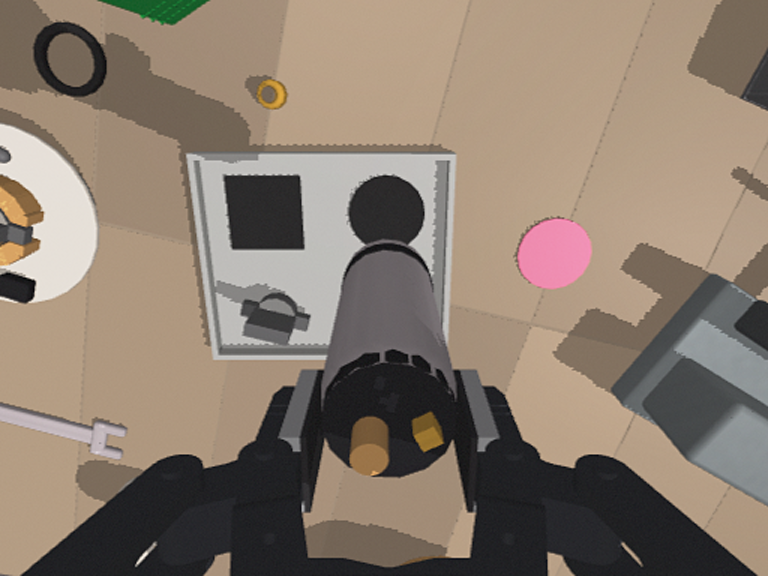

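```bash
python3 - <<'E'
from h import *; import pickle
from scipy.optimize import least_squares
np.set_printoptions(precision=1,suppress=True)
st=pickle.load(open("pics/w17.pkl","rb")); c=cam("wrist",st)
f=lambda p:(np.array(p)+.5)/1.5-.5
def circ(px,z,r0=None): 
    p=ray(c,px,z)[:,:2]
    r=least_squares(lambda v:np.hypot(*(p-v[:2]).T)-(r0 or v[2]),[*(p.mean(0)+[5,0]),20]); return r.x,np.abs(r.fun).max()
print(st["position"])
for h in (112,118,122): print(h,circ(f([(323,410),(335,378),(360,357),(390,352),(420,357),(445,378),(457,410),(448,447),(420,470),(390,477),(345,462)]),st["position"][2]-78.7+h))
zb=st["position"][2]-78.7
print("base",circ(f([(344,278),(352,258),(368,245),(388,240),(408,244),(424,257),(432,276)]),zb), circ(f([(344,278),(352,258),(368,245),(388,240),(408,244),(424,257),(432,276)]),zb,21))
print("rpad",circ(f([(349,213),(353,195),(370,180),(386,176),(405,180),(420,196),(424,212),(418,232)]),8))
print("sqpad",ray(c,f([(224,177),(300,175),(304,248),(232,249)]),8).mean(0))
E
```

```text
[475.4 306.2 266.4]
112 (array([476.1, 307. ,  21.2]), np.float64(1.1991545903560343))
118 (array([472.1, 306. ,  20.2]), np.float64(1.1444202189249673))
122 (array([469.5, 305.3,  19.6]), np.float64(1.1079306376891012))
base (array([473.7, 306.2,  22.2]), np.float64(0.16210752566703945)) (array([472.3, 305.8,  20. ]), np.float64(1.110803954066796))
rpad (array([477. , 305.8,  31. ]), np.float64(0.43959663131592563))
sqpad [501.2 208.1   8. ]
```

```bash
python3 go.py 479,305.5,93,194
```

```text
pos [475.6531 305.9417 266.6455] xang -165.9220218536813 j [  49.5013   13.4941   -3.5368    0.6034  -71.9118 -125.6038] w 38.60693350074777 t 35.15 F [-0.0379  0.7329 -4.0837]
(479.0, 305.5, 93.0, 194.0) -> [ 0.0005 -0.0017  0.1737] yaw 0.07797814631874189
```

>>> send_rows --pt "0.0005 -0.0015 0.015" --pt "0.0005 -0.0015 0.045" --pt "0.0005 -0.0015 0.08" --pt "0.0005 -0.0015 0.115" --pt "0.0005 -0.0015 0.145" --pt "0.0005 -0.0015 0.16" --pt "0.0005 -0.0015 0.168" --pt "0.0005 -0.0015 0.17" --pt "0.0005 -0.0015 0.17" --pt "0.0005 -0.0015 0.17" --yaw '[0,0,0,0,0,0,0,0,0,0]' --fingers '[255,255,255,255,255,255,255,255,255,255]'

```text
clock: 36.15
position: [479.6, 306.1, 98.0]
ee_rot: [-0.123, 0.992, 0.003, 0.011]
contact_force: [-0.1, -0.1, -3.6]
gripper_width: 39.0
```

```bash
python3 -c "
from h import *
st,im=snap('w18')
cv2.imwrite('pics/w18b.png',cv2.resize(im,None,fx=1.5,fy=1.5,interpolation=cv2.INTER_CUBIC))
print(st['ee_rot'])"; python3 go.py 479,305.5,87,194
```

```text
[-0.12252992  0.99239533  0.00328949  0.01127416]
pos [479.5198 306.1077  97.9924] xang -165.9254263933527 j [  49.2072   21.8788  -17.4208    0.7643  -49.4968 -125.6204] w 38.8684126975856 t 36.2 F [ 0.337  -0.0687 -4.7909]
(479.0, 305.5, 87.0, 194.0) -> [ 0.0009 -0.0005  0.011 ] yaw 0.0745736066472773
```

View pics/w18b.png

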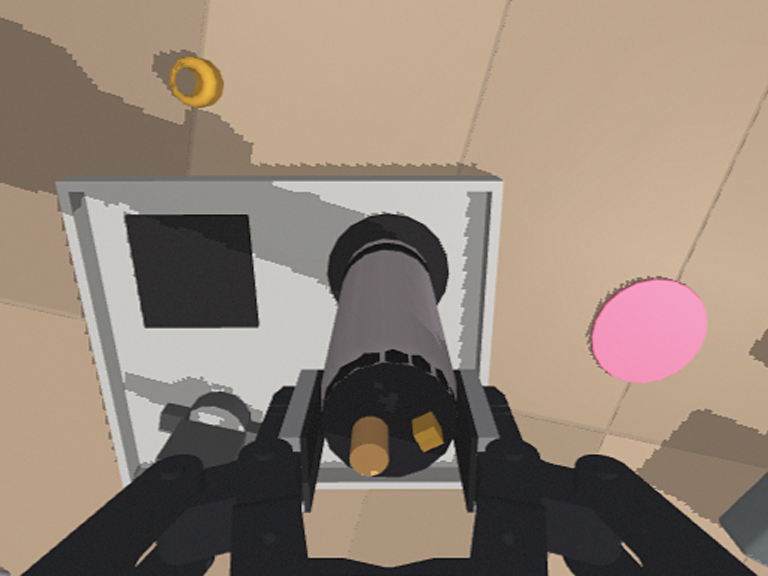

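>>> send_rows --pt "0.0003 -0.0003 0.003" --pt "0.0006 -0.0005 0.006" --pt "0.0006 -0.0005 0.008" --pt "0.0006 -0.0005 0.009" --pt "0.0006 -0.0005 0.009" --yaw '[0,0,0,0,0]' --fingers '[255,255,255,255,255]'

```text
clock: 36.7
position: [479.1, 305.5, 88.7]
ee_rot: [-0.123, 0.992, 0.003, 0.011]
contact_force: [-0.1, 0.3, -4.0]
gripper_width: 39.0
```

>>> send_rows --pt "0 0 0.001" --pt "0 0 0.002" --pt "0 0 0.0025" --yaw '[0,0,0]' --fingers '[255,255,255]'

```text
clock: 37.0
position: [479.6, 305.7, 86.9]
ee_rot: [-0.123, 0.992, 0.003, 0.012]
contact_force: [-0.9, -1.0, 1.0]
gripper_width: 39.0
```

>>> send_rows --pt "0 0 0.0005" --pt "0 0 0.0005" --pt "0 0 0" --pt "0 0 0" --pt "0 0 0" --pt "0 0 0" --pt "0 0 -0.02" --pt "0 0 -0.05" --pt "0 0 -0.085" --pt "0 0 -0.11" --pt "0 0 -0.12" --pt "0 0 -0.12" --yaw '[0,0,0,0,0,0,0,0,0,0,0,0]' --fingers '[220,150,80,0,0,0,0,0,0,0,0,0]'

```text
clock: 38.2
position: [477.4, 305.1, 208.0]
ee_rot: [-0.123, 0.992, 0.004, 0.013]
contact_force: [0.5, -0.1, -0.3]
gripper_width: 85.4
```

```bash
python3 -c "
from h import *
st,im=snap('w19')
cv2.imwrite('pics/w19b.png',cv2.resize(im,None,fx=1.5,fy=1.5,interpolation=cv2.INTER_CUBIC))
cv2.imwrite('pics/w19c.png',cv2.resize(im[100:260,180:340],None,fx=3.75,fy=3.75,interpolation=cv2.INTER_CUBIC))
print(st['ee_rot'])"; python3 go.py 440.5,-276,260,180
```

```text
[-0.12279264  0.99234238  0.00425566  0.01266698]
pos [476.6309 304.5158 206.3071] xang -165.90865722543327 j [  49.33     15.6052   -9.4607    0.6501  -63.7262 -125.5178] w 85.78687652525696 t 38.25 F [ 0.5483  0.7167 -0.8484]
(440.5, -276.0, 260.0, 180.0) -> [ 0.1751 -0.554  -0.0599] yaw 14.091342774566726
```

View pics/w19c.png

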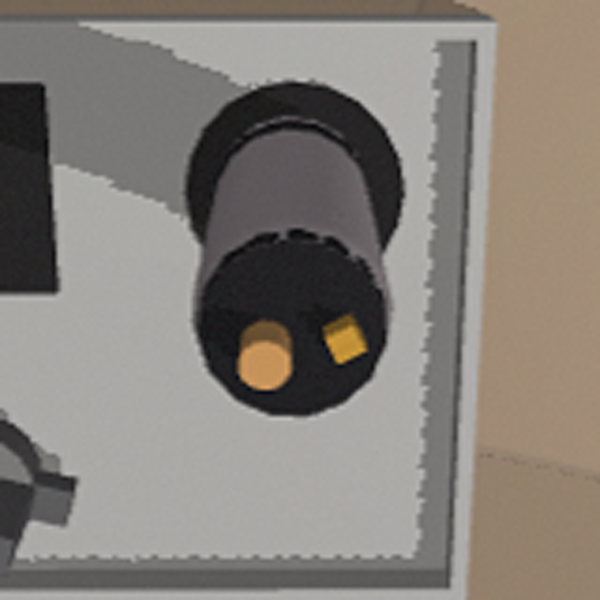

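```bash
python3 - <<'E'
from h import *; import pickle
from scipy.optimize import least_squares
np.set_printoptions(precision=1,suppress=True)
st=pickle.load(open("pics/w19.pkl","rb")); c=cam("wrist",st)
f=lambda p:(np.array(p)+.5)/3.75-.5+[180,100]
def circ(px,z,r0=None): 
    p=ray(c,px,z)[:,:2]
    r=least_squares(lambda v:np.hypot(*(p-v[:2]).T)-(r0 or v[2]),[*(p.mean(0)+[5,0]),20]); return r.x,np.abs(r.fun).max()
print("pad",circ(f([(187,185),(195,145),(220,108),(250,90),(295,81),(335,90),(365,106),(392,140),(404,185),(400,220),(196,220)]),8))
print("base",circ(f([(230,155),(245,137),(268,122),(295,117),(325,122),(348,138),(362,156)]),8,21))
print("cap",circ(f([(197,320),(205,285),(225,256),(260,237),(295,231),(340,240),(370,265),(388,310),(375,365),(345,400),(297,416),(245,400),(212,365)]),126))
E
```

```text
pad (array([476.1, 305.9,  31.2]), np.float64(0.8220241706462517))
base (array([476. , 305.9,  20. ]), np.float64(0.2906460842300618))
cap (array([475.5, 304.8,  19.5]), np.float64(0.7679438805010683))
```

>>> send_rows --pt "0 0 -0.035" --pt "0.002 -0.007 -0.06" --pt "0.012 -0.04 -0.06" --pt "0.026 -0.082 -0.06" --pt "0.04 -0.126 -0.06" --pt "0.054 -0.17 -0.06" --pt "0.068 -0.215 -0.06" --pt "0.082 -0.26 -0.06" --pt "0.096 -0.305 -0.06" --pt "0.11 -0.35 -0.06" --pt "0.125 -0.395 -0.06" --pt "0.139 -0.44 -0.06" --yaw '[0,0,1,2,4,6,8,10,12,14,14,14]' --fingers '[0,0,0,0,0,0,0,0,0,0,0,0]'

```text
clock: 39.45
position: [446.3, -158.3, 259.3]
ee_rot: [-0.001, 1.0, 0.005, 0.009]
contact_force: [1.0, 0.4, -0.2]
gripper_width: 85.4
```

```bash
python3 go.py 440.5,-276,180,180
```

```text
pos [ 446.3102 -158.2809  259.3289] xang -179.91195315798998 j [ -0.2215   4.5052 -15.0919  -0.6164 -69.3778 -89.4734] w 85.3876811268159 t 39.45 F [ 1.0354  0.3888 -0.1886]
(440.5, -276.0, 180.0, 180.0) -> [ 0.0074 -0.1185  0.078 ] yaw 0.0880468420100442
```

>>> send_rows --pt "0.002 -0.04 0" --pt "0.005 -0.08 0" --pt "0.007 -0.11 0.01" --pt "0.0075 -0.1185 0.04" --pt "0.0075 -0.1185 0.07" --pt "0.0075 -0.1185 0.078" --pt "0.0075 -0.1185 0.078" --pt "0.0075 -0.1185 0.078" --yaw '[0,0,0,0,0,0,0,0]' --fingers '[0,0,0,0,0,0,0,0]'

```text
clock: 40.25
position: [441.0, -276.1, 180.7]
ee_rot: [-0.001, 1.0, 0.005, 0.009]
contact_force: [0.4, 0.8, 0.9]
gripper_width: 85.3
```

```bash
python3 -c "
from h import *
st,im=snap('w20')
cv2.imwrite('pics/w20b.png',cv2.resize(im,None,fx=1.5,fy=1.5,interpolation=cv2.INTER_CUBIC))
print(st['ee_rot'])"; python3 go.py 440.5,-276,79,180
```

```text
[-0.0012798   0.99994579  0.00460732  0.009249  ]
pos [ 441.3955 -276.0841  181.2627] xang -179.85275152066885 j [-14.6602  12.7819 -16.5628  -0.9077 -59.6809 -74.736 ] w 85.29373557408924 t 40.3 F [-0.4409 -1.0275 -0.0469]
(440.5, -276.0, 79.0, 180.0) -> [ 0.0029 -0.0008  0.1022] yaw 0.1472484793311537
```

View pics/w20b.png

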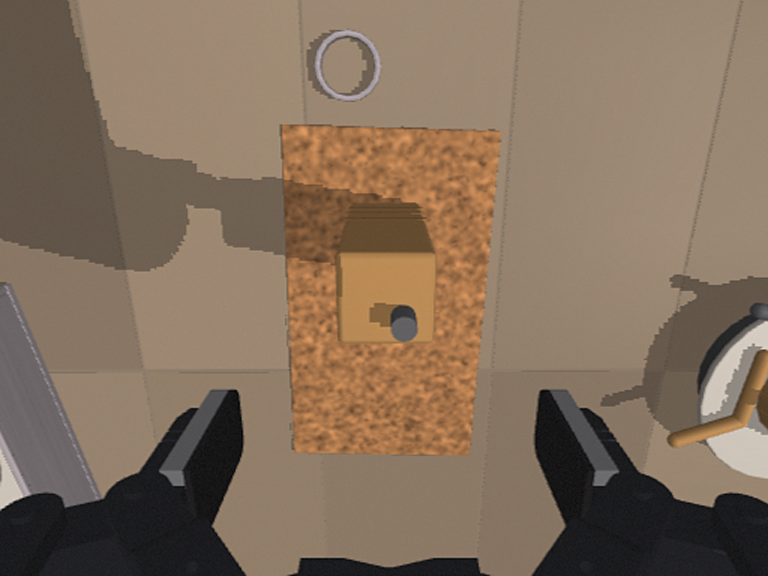

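```bash
python3 - <<'E'
from h import *; import pickle
np.set_printoptions(precision=1,suppress=True)
st=pickle.load(open("pics/w20.pkl","rb")); c=cam("wrist",st)
q=ray(c,(np.array([(338,252),(435,252),(432,343),(341,343)])+.5)/1.5-.5,124);print(q,q.mean(0))
E
```

```text
[[ 416.7 -298.1  124. ]
 [ 416.7 -254.8  124. ]
 [ 461.6 -254.8  124. ]
 [ 461.6 -298.   124. ]] [ 439.1 -276.4  124. ]
```

>>> send_rows --pt "0.001 0 0.03" --pt "0.003 -0.001 0.065" --pt "0.003 -0.001 0.09" --pt "0.003 -0.001 0.102" --pt "0.003 -0.001 0.102" --pt "0.003 -0.001 0.102" --pt "0.003 -0.001 0.102" --pt "0.003 -0.001 0.102" --pt "0.003 -0.001 0.102" --pt "0.003 -0.001 0.102" --pt "0.003 -0.001 0.102" --pt "0.003 -0.001 0.102" --yaw '[0,0,0,0,0,0,0,0,0,0,0,0]' --fingers '[0,0,0,0,0,100,255,255,255,255,255,255]'

```text
clock: 41.5
position: [441.9, -276.8, 81.0]
ee_rot: [-0.002, 1.0, 0.004, 0.012]
contact_force: [-0.3, 1.0, 6.6]
gripper_width: 44.6
```

```bash
python3 go.py 440.5,-276,260,180 501,208,260,194
```

```text
pos [ 441.9385 -276.7922   80.988 ] xang -179.81538393228232 j [-14.7009  19.2463 -24.0971  -1.0491 -45.4563 -74.3816] w 44.60600396338629 t 41.5 F [-0.267   1.039   6.5943]
(440.5, -276.0, 260.0, 180.0) -> [-0.0028  0.0021 -0.179 ] yaw 0.18461606771768402
(501.0, 208.0, 260.0, 194.0) -> [-0.0648  0.4859 -0.174 ] yaw -13.815383932282316
```

>>> send_rows --pt "0 0 0" --pt "0 0 -0.01" --pt "0 0 -0.03" --pt "-0.001 0.001 -0.065" --pt "-0.002 0.002 -0.1" --pt "-0.003 0.004 -0.135" --pt "-0.004 0.012 -0.16" --pt "-0.006 0.035 -0.175" --pt "-0.01 0.07 -0.175" --pt "-0.015 0.11 -0.175" --pt "-0.02 0.15 -0.175" --pt "-0.026 0.19 -0.175" --yaw '[0,0,0,0,0,0,0,0,-1,-2,-3,-4]' --fingers '[255,255,255,255,255,255,255,255,255,255,255,255]'

```text
clock: 42.7
position: [462.2, -86.6, 258.0]
ee_rot: [-0.037, 0.999, 0.003, 0.012]
contact_force: [0.9, -0.1, -2.4]
gripper_width: 44.8
```

```bash
python3 go.py 503,208,260,194.3
```

```text
pos [462.1772 -86.5519 257.9709] xang -175.8139241939006 j [  9.0945   3.9524 -16.0434  -0.2453 -68.6475 -94.8178] w 44.79028412118245 t 42.7 F [ 0.8663 -0.0592 -2.4268]
(503.0, 208.0, 260.0, 194.3) -> [-0.0622  0.2908  0.0012] yaw -10.11392419390063
```

>>> send_rows --pt "-0.008 0.037 0" --pt "-0.016 0.074 0" --pt "-0.024 0.11 0" --pt "-0.032 0.147 0" --pt "-0.039 0.183 0" --pt "-0.046 0.216 0" --pt "-0.053 0.247 0" --pt "-0.058 0.272 0" --pt "-0.062 0.287 0" --pt "-0.062 0.291 0" --pt "-0.062 0.291 0" --yaw '[-1,-2,-3,-4,-5,-6,-7.5,-9,-10,-10,-10]' --fingers '[255,255,255,255,255,255,255,255,255,255,255]'

```text
clock: 43.8
position: [502.3, 207.9, 260.9]
ee_rot: [-0.123, 0.992, 0.002, 0.011]
contact_force: [0.1, -0.1, -2.6]
gripper_width: 45.0
```

```bash
python3 -c "
from h import *
st,im=snap('w21')
cv2.imwrite('pics/w21b.png',cv2.resize(im,None,fx=1.5,fy=1.5,interpolation=cv2.INTER_CUBIC))
print(st['ee_rot'])"; python3 go.py 503.5,209,93,194.3
```

```text
[-0.12344992  0.99228568  0.0021163   0.01116965]
pos [502.2983 207.3597 261.0039] xang -165.85005729875667 j [  39.8396   11.3458   -7.1105    0.5264  -70.3275 -115.8607] w 44.48975148860774 t 43.85 F [-0.2033 -0.2358 -1.8491]
(503.5, 209.0, 93.0, 194.3) -> [0.0023 0.0011 0.168 ] yaw -0.1500572987566784
```

View pics/w21b.png

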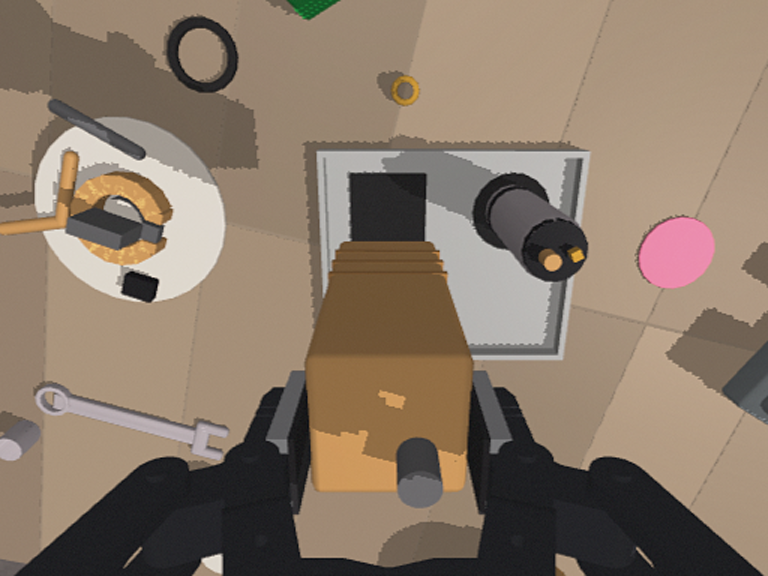

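```bash
python3 - <<'E'
from h import *; import pickle
np.set_printoptions(precision=1,suppress=True)
st=pickle.load(open("pics/w21.pkl","rb")); c=cam("wrist",st)
f=lambda p:(np.array(p)+.5)/1.5-.5
u=np.array([np.cos(np.radians(14.2)),np.sin(np.radians(14.2)),0])
z=st["position"][2]-77
b=ray(c,f([(341,242),(434,242)]),z); print(b,b.mean(0)+23*u, np.linalg.norm(b[1]-b[0]), np.degrees(np.arctan2(*(b[1]-b[0])[1::-1])))
p=ray(c,f([(350,174),(425,173)]),8); print(p,p.mean(0)+31*u, np.degrees(np.arctan2(*(p[1]-p[0])[1::-1])))
t=ray(c,f([(308,356),(471,356),(464,489),(317,489)]),z+120); print(t.mean(0))
print(st["position"])
E
```

```text
[[485.3 180.4 183.9]
 [474.3 224.  183.9]] [502.1 207.8 183.9] 44.92916766885932 104.15804177002373
[[479.5 171.2   8. ]
 [464.1 228.9   8. ]] [501.8 207.7   8. ] 104.9214572511818
[499.2 207.9 303.9]
[502.3 207.9 260.9]
```

```bash
python3 go.py 503,208.3,93,194.3
```

```text
pos [502.2983 207.3597 261.0039] xang -165.85005729875667 j [  39.8396   11.3458   -7.1105    0.5264  -70.3275 -115.8607] w 44.48975148860774 t 43.85 F [-0.2033 -0.2358 -1.8491]
(503.0, 208.3, 93.0, 194.3) -> [0.0029 0.0005 0.168 ] yaw -0.1500572987566784
```

>>> send_rows --pt "0.001 0.0005 0.015" --pt "0.002 0.0005 0.045" --pt "0.003 0.0005 0.08" --pt "0.003 0.0005 0.115" --pt "0.003 0.0005 0.14" --pt "0.003 0.0005 0.155" --pt "0.003 0.0005 0.163" --pt "0.003 0.0005 0.165" --pt "0.003 0.0005 0.165" --pt "0.003 0.0005 0.165" --yaw '[0,0,0,0,0,0,0,0,0,0]' --fingers '[255,255,255,255,255,255,255,255,255,255]'

```text
clock: 44.85
position: [503.6, 208.5, 97.2]
ee_rot: [-0.123, 0.992, 0.003, 0.012]
contact_force: [-0.8, -0.2, -2.7]
gripper_width: 44.7
```

```bash
python3 -c "
from h import *
st,im=snap('w22')
cv2.imwrite('pics/w22b.png',cv2.resize(im,None,fx=1.5,fy=1.5,interpolation=cv2.INTER_CUBIC))
print(st['ee_rot'])"; python3 go.py 503,208.3,85,194.3
```

```text
[-0.12306634  0.99231881  0.00263898  0.01229178]
pos [503.5369 208.5843  97.1848] xang -165.85281542528497 j [  39.8627   19.8194  -20.8711    0.6835  -47.9572 -116.1656] w 44.76977979973167 t 44.9 F [ 0.6142  0.4654 -2.7501]
(503.0, 208.3, 85.0, 194.3) -> [ 0.0009 -0.0002  0.0122] yaw -0.15281542528498449
```

View pics/w22b.png

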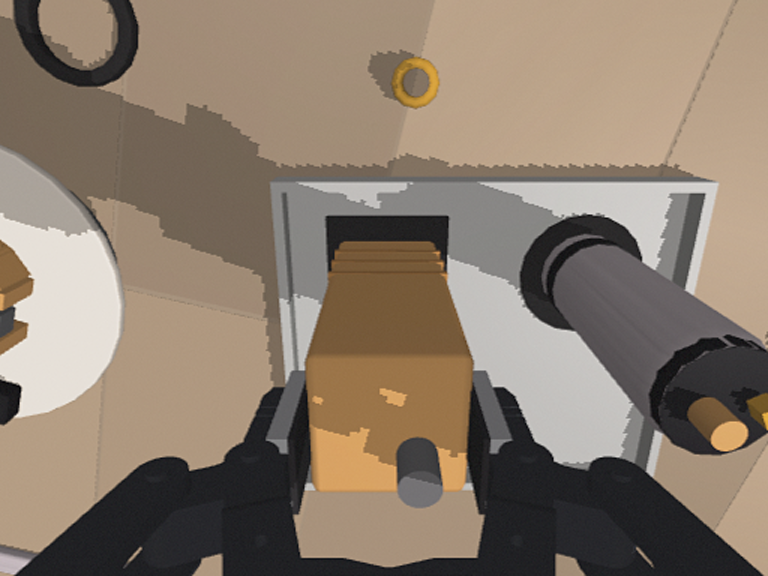

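>>> send_rows --pt "0.0005 0 0.003" --pt "0.001 0 0.006" --pt "0.001 0 0.009" --pt "0.001 0 0.0105" --pt "0.001 0 0.0105" --yaw '[0,0,0,0,0]' --fingers '[255,255,255,255,255]'

```text
clock: 45.4
position: [502.6, 208.3, 86.2]
ee_rot: [-0.123, 0.992, 0.002, 0.012]
contact_force: [-0.5, 0.2, -2.2]
gripper_width: 44.5
```

>>> send_rows --pt "0 0 0.001" --pt "0 0 0.002" --pt "0 0 0.002" --yaw '[0,0,0]' --fingers '[255,255,255]'

```text
clock: 45.7
position: [503.0, 208.5, 85.1]
ee_rot: [-0.123, 0.992, 0.003, 0.012]
contact_force: [-0.4, 0.1, 4.0]
gripper_width: 44.3
```

>>> send_rows --pt "0 0 0" --pt "0 0 0" --pt "0 0 0" --pt "0 0 0" --pt "0 0 0" --pt "0 0 0" --pt "0 0 -0.02" --pt "0 0 -0.05" --pt "0 0 -0.085" --pt "0 0 -0.125" --pt "0 0 -0.14" --pt "0 0 -0.14" --yaw '[0,0,0,0,0,0,0,0,0,0,0,0]' --fingers '[200,140,80,0,0,0,0,0,0,0,0,0]'

```text
clock: 46.9
position: [501.0, 208.2, 228.2]
ee_rot: [-0.123, 0.992, 0.004, 0.015]
contact_force: [0.2, -0.2, -0.2]
gripper_width: 85.5
```

```bash
python3 -c "
from h import *
st,im=snap('w23')
cv2.imwrite('pics/w23b.png',cv2.resize(im,None,fx=1.5,fy=1.5,interpolation=cv2.INTER_CUBIC))
cv2.imwrite('pics/w23c.png',cv2.resize(im[90:250,180:380],None,fx=4,fy=3.75,interpolation=cv2.INTER_CUBIC))
s=get_image('scene'); cv2.imwrite('pics/s23.png',cv2.resize(s[140:300,180:380],None,fx=4,fy=3.75,interpolation=cv2.INTER_CUBIC))"; python3 go.py
```

```text
pos [499.1199 207.1585 224.3799] xang -165.8468010180584 j [  40.0485   12.3258  -11.1739    0.5457  -65.1896 -116.117 ] w 85.18157216286798 t 47.0 F [ 0.3186 -0.0606 -0.5457]
```

View pics/w23b.png

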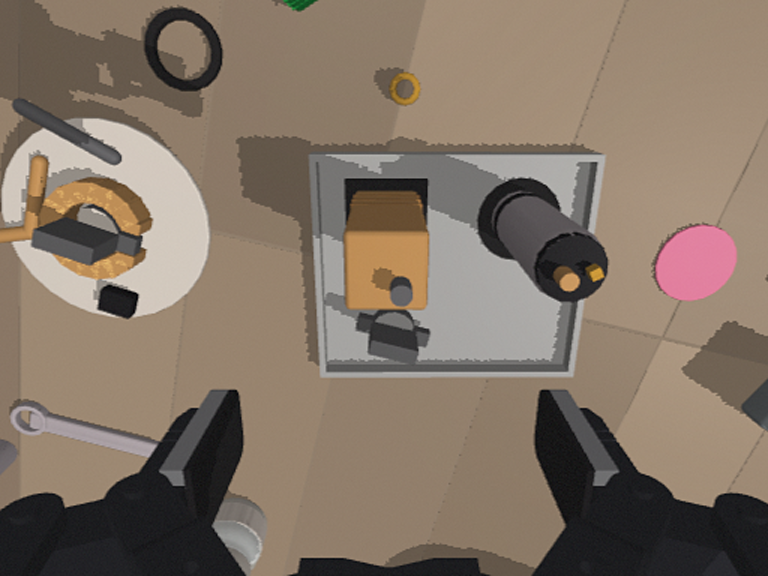

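View pics/s23.png

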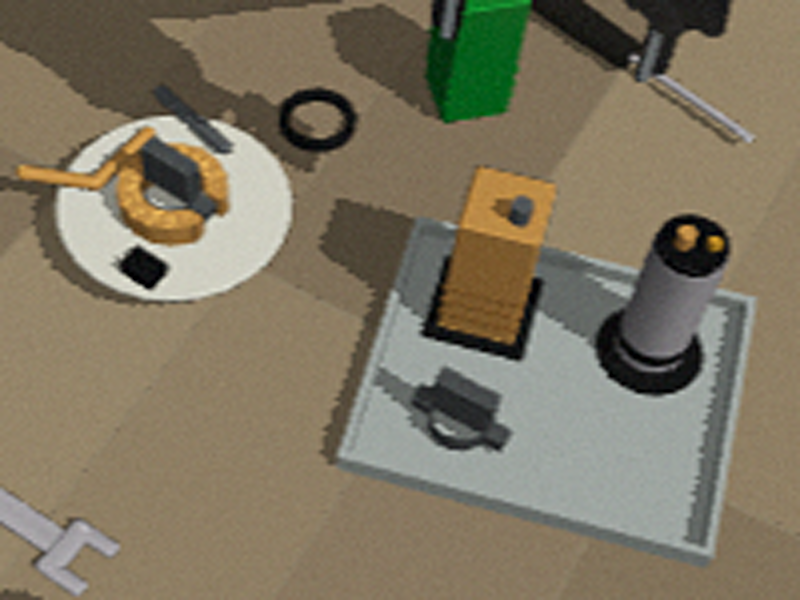

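View pics/w23c.png

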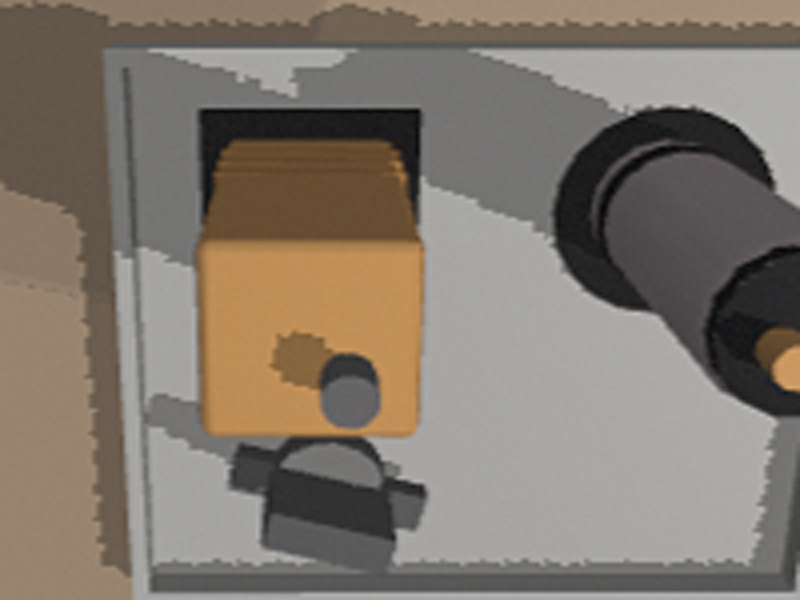

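```bash
python3 - <<'E'
from h import *; import pickle
np.set_printoptions(precision=1,suppress=True)
st=pickle.load(open("pics/w23.pkl","rb")); c=cam("wrist",st)
f=lambda p:(np.array(p)+.5)/[4,3.75]-.5+[180,90]
u=np.array([np.cos(np.radians(14.2)),np.sin(np.radians(14.2)),0])
b=ray(c,f([(225,141),(392,141)]),8);p=ray(c,f([(199,109),(421,109)]),8)
t=ray(c,f([(199,241),(422,241),(418,434),(206,434)]),128)
print("gap x (want 8)",(b.mean(0)-p.mean(0))@u,"base",b.mean(0)+23*u,"pad",p.mean(0)+31*u,"top",t.mean(0),np.linalg.norm(b[1]-b[0]))
print("pump pad/cap still", )
E
```

```text
gap x (want 8) 9.416883243521967 base [503.1 207.7   8. ] pad [501.6 207.8   8. ] top [501.2 208.  128. ] 46.523603370184546
pump pad/cap still
```

```bash
python3 -c "
from bench import *
print(job_done())"
```

```text
the job is handed in; nothing more can be done
None
```

The job is done and handed in at about 47 s of the 136 s allowed.

I stood the housing and then the pump on the cork mat. I then took the one-lug plug (identified by its single lug towards tray +y) and set it in the collar about 12° off. I turned it under about 6 N until the lug dropped about 10 mm into the notch. After that the pump went back on the round pad and the housing on the square pad. The gripper is open, about 80 mm above the parts.

**Last checks**
- **Plug:** it touched bottom at TCP z 64.2 mm against an expected 64.3 mm. Its fin measures centred on the collar to about 1 mm, and the lug shows in the notch.
- **Pump:** its base is within about 0.5 mm of the round pad's centre.
- **Housing:** it is about 1 mm off the square pad's centre, aligned with the pad.
- **Two-lug plug:** it is still standing in its place in the last pictures.
- **Forces:** the readings at the end of each move never went above about 8 N.

**What disagreed**
- The top camera placed parts about 4 mm away from the wrist camera in y; I used the wrist camera.
- The tool drifted to about 1.5° of tilt over the moves. The parts still stand upright in the last pictures.

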